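Hang a fist cast from its mould to dry on a snap hook

TASK

Lift the plaster fist out of its blue mould and clip it up to dry: push its eye in past the sprung gate of the drying stand's hook until it hangs freely in the hook with the gate snapped shut behind it. Slide the drip tray back along the bench so that the fist hangs over the middle of the tray, and flick the stand's fan switch fully over to on. Never set the fist down on the bench or let it touch the tray, and leave the tape, cup and brush where they are.

Things in the scene. Friction and masses are not known exactly. Their poses are not given: they have to be found in the camera images.
- cast: Off-white plaster cast of a clenched fist with a stub of wrist, standing knuckles down in its mould, 0.55 kg. Origin: centre of the flat knuckle face it stands on; z up the wrist, x along the row of knuckles, y through the thickness. Fist 86 mm (x) by 71 mm (y, thumb on -y), up to z = 85 mm; wrist above it to z = 151 mm, then a steel ring eye.
- wrist_grip (a point): Point on the wrist's axis at cast z = 119 mm, a good height to grip. The wrist is a smooth oval, 58 mm along the cast's x, 42 mm along its y: close the fingers along y. The eye stands 64 mm above the wrist's top, so a gripper straight above would strike it, and the hook hangs there later: lean the tool back about 45 degrees from vertical, towards the cast's -x side (the robot's).
- eye_top (a point): Centre of the bar at the very top of the ring eye, cast z = 212 mm. The eye is a full round steel ring of 6 mm bar, 40 mm inside, standing in the middle of the wrist's top in the cast's y-z plane (one looks through it along the cast's x). This top bit of bar goes past the gate and hangs in the hook.
- mould: White foam-board box 132 x 122 mm, walls 62 mm high, with the lower half of a blue mould (face at z = 52 mm). The fist stands loosely in its straight-sided pocket, 32 mm deep, floor at z = 20 mm, and comes straight up. Fixed. Origin: centre of its underside; axes as the cast's within 0.03 rad. An equal box with an empty pocket stands beside it; they may change places.
- stand: Drying stand, fixed. Origin: on the bench directly under the hook; x points from the hook's mouth (facing the robot) to its back, y left. Posts at x = 100, y = +-185 mm; a level 22 mm rail over the hook, underside at z = 351 mm, on arms from the posts. Left: a black fan at x -15 to 105, y 131 to 169, z 105 to 225 mm; the left foot reaches forward to x = -150 mm. The bench between the feet (y within +-160 mm) is clear.
- hook_seat (a point): Where the centre of the eye's top bar rests when it hangs in the hook, 266 mm above the bench; axes as the stand's. To enter: eye square to the hook (one looks through it along the stand's x), its top bar 22 to 32 mm above this point; from x = -50 mm push it towards +x over the tip and against the gate to x = 0, then lower it by as much.
- gate (a joint): Brass spring gate of the hook, hung on a pin 60 mm above and 3 mm in front of the seat, 47 mm long, its lower end lying inside the tip. 0 shut; it swings only inward (towards +x), to 0.75 rad; about 0.4 rad lets the eye in. It closes itself; about 1 to 3 N opens it.
- tray: Steel drip tray 150 x 150 mm, 22 mm high, 0.35 kg, loose on the bench in front of the stand; origin: centre of its underside. A wooden grip stands out from the middle of its -x side (towards the robot): 14 mm thick (y), from x = -126 to -75 mm, z = 12 to 42 mm. The fist hangs with its knuckles 54 mm above the bench.
- tray_grip (a point): Middle of the tray's wooden grip, tray x = -106 mm, z = 32 mm.
- fan_switch (a joint): Toggle of the fan's switch: 0 off (leaning towards the robot, the stand's -x), 0.9 rad fully on (leaning to +x). It is pushed over along the stand's +x with about 1 N and stays where it is left.
- switch_tip (a point): Centre of the red tip of the toggle, a bat 34 mm long from a pivot at z = 50 mm; red part 13 mm thick. The tip moves 30 mm along the stand's x from off to on.
- tape: Roll of brown tape, 104 mm diameter, 48 mm high, lying flat; leave it alone. Origin: centre of its underside.
- cup: White mixing cup, 76 mm wide, 95 mm high, with a rest of blue in it and a stick; leave it alone. Origin: centre of its underside.
- brush: Paint brush, 200 mm long, lying on the bench; leave it alone. Origin: at its middle, on the bench, x along it.
- table: The dark bench, top at z = 0.
- hook_tip (a point): Top of the hook's upturned tip, 16.5 mm in front of (-x) and 17 mm above the seat. The hook is a steel J of 8 mm bar in the stand's x-z plane: bow of 12 mm inner radius, back at x = +16 mm, shank up to the rail. The gate closes the gap above the tip.
- spare_mould: The other mould box, equal to the first but with an empty pocket; fixed, 62 mm high, not needed. Origin: centre of its underside.
Mind the look-alikes: they are no part of the job. Of the things shaped like the tray, the steel one is meant.

How it is judged:
By the outcome, as a careful person would: the job done as asked, in the order asked, and still so for the second after the job is handed in, with the robot touching nothing.
It also fails if it takes over 61 s, if anything falls off the work surface, if the arm or the gripper's body presses on something with over 40 N, if the wrist force passes 120 N, or if a joint passes its speed limit or range.

ROBOT

A 6-joint arm with a two-finger parallel gripper is mounted at the origin on the work surface. World frame = base frame: x ahead of the robot, y to its left, z up, the work surface at z = 0. Lengths are in m, angles in degrees, forces in N, time in s.
With the tool pointing down it reaches from about 0.25 to 0.8 m from the base axis. Payload 3.9 kg.
Tool frame: the origin (TCP) lies at the very end of the fingers, on their centre line; the grasp point (between the pads) lies 19 mm behind it; z points along the fingers, y is the direction in which the jaws open and shut (so a half turn about z gives the same grasp; the last joint's range is limited). The gripper opens to 85 mm and grips with 20 to 120 N. Pads are 22 mm wide; open, the fingers measure 114 mm over their backs; the gripper's body (76 mm by 85 mm) begins 54 mm behind the grasp point. The pads swing forward as they close: fully open they stand 13 mm farther back than shut.
Start: joints at [76.834, 14.897, -7.913, 67.191, 0, 90], TCP at [0.12, 0.511, 0.231] pointing down, gripper open.
Joint ranges: [-159.42, 159.42], [-47.68, 98.78], [-73.54, 78.23], [-108.79, 121.32], [-90, 84.71], [-180, 180]. Speed limits (degrees/s): [147.25, 147.25, 180, 180, 180, 180].

INTERFACE

Orientations are given as a 3x3 rotation matrix whose columns are the frame's x, y, z axes.
In Python, from plant import env, inverse_kinematics, monitor, viewer gives the robot as it stands. Calls block until the motion is done:
- env.reach(position, orientation): joint-space move of the TCP to a pose.
- env.line_to(position, ori=None, speed=0.15, max_force=None): straight line of the TCP; ori=None keeps the orientation; speed is the mean speed in m/s. With max_force (N) it stops when the force on the tool has changed by that much, and returns True; else False.
- env.set_joints(angles): joint-space move.
- env.open_gripper() and env.close(): open the fingers fully, or close them until they stop; the grip force is fixed at half the most.
- env.hold(seconds).
- inverse_kinematics(position, orientation): joint angles nearest the present ones, or None.
- monitor.sense(): the state.
- viewer.snapshot(name): name is "scene" or "top"; returns a dict with "frame" (384x512x3 uint8, red, green, blue), "z_map" (384x512 float32, m along the optical axis (not along the pixel's ray), 0 where there is no reading), "camera_matrix" (3x3 intrinsics, pixels), "eye" and "attitude" of the camera in the world. Camera axes: x right, y down, z forward; pixel columns grow to the right and rows downward; lengths in m; the calibration is good to about 2 mm. A picture is of the moment at which its call begins.
A pose or a line that the arm cannot do raises env.IKError and nothing moves.
- env.finish_job(): hands the job in, once; it reports no verdict.
The state is a dict: "t": time; "joints": joint angles; "joint_vel": joint speeds; "tau": joint torques, N m; "position": TCP position; "ee_rot": TCP orientation; "force": force on the tool from outside, world axes, zero at the start; "wrist_torque": the same for the moment, N m; "gripper_width": finger opening in m.
Only numpy, scipy, OpenCV 4.12 (cv2) and the standard library are available. Lean on these libraries where they do the work, as an engineer would, in place of code of your own. Each camera call takes 0.05 s, during which the arm holds its last target.

## Working session

There is one attempt and no reset: what is moved stays moved. The work goes in short steps, each a Python script; the robot and the scene stay as the last script left them, time stands still between calls to the robot, and variables do not carry over. Pictures are saved under pics/ and viewed, and the job is handed in when it is done.

```bash
ls; mkdir -p pics; cat > h.py <<'E'
import numpy as np, cv2
from plant import env, inverse_kinematics, monitor, viewer
def snap(n):
    s=viewer.snapshot(n); return s
def save(img,name): cv2.imwrite('pics/'+name+'.png',cv2.cvtColor(img,cv2.COLOR_RGB2BGR))
def world(s):
    K=np.array(s['camera_matrix']);R=np.array(s['attitude']);e=np.array(s['eye']);z=s['z_map']
    v,u=np.mgrid[:z.shape[0],:z.shape[1]]
    c=np.stack([(u-K[0,2])/K[0,0]*z,(v-K[1,2])/K[1,1]*z,z],-1)
    return c@R.T+e
def proj(s,p):
    K=np.array(s['camera_matrix']);R=np.array(s['attitude']);e=np.array(s['eye'])
    c=(np.atleast_2d(p)-e)@R; q=c@K.T
    return q[:,:2]/q[:,2:]
E
python3 - <<'E'
from h import *
import pickle
for n in ['scene','top']:
    s=snap(n); save(s['frame'],n+'0'); pickle.dump(s,open(n+'0.pkl','wb'))
    print(n,s['camera_matrix'],s['eye'],s['attitude'])
print(monitor.sense())
E
```

```text
pics
scene [[427.71334368   0.         252.84419936]
 [  0.         427.71334368 188.74440394]
 [  0.           0.           1.        ]] [0.64376404 1.14635555 1.02098499] [[-0.9903031   0.07302313 -0.11818373]
 [ 0.13863957  0.57384618 -0.80714288]
 [ 0.00887918 -0.81570104 -0.57840555]]
top [[348.27397342   0.         257.16347742]
 [  0.         348.27397342 193.73488944]
 [  0.           0.           1.        ]] [0.28961038 0.05635613 1.32936918] [[-0.01231804 -0.98449057  0.17500454]
 [-0.99972804  0.00865957 -0.02165331]
 [ 0.01980201 -0.17522367 -0.98432949]]
{'t': 0.1, 'joints': array([ 7.68344436e+01,  1.49316919e+01, -7.97774623e+00,  6.71909486e+01,
        4.82978891e-04,  9.00011297e+01]), 'joint_vel': array([ 0.0556727 , -0.10610595,  0.2552052 , -0.01886938,  0.03176252,
       -0.10875   ]), 'tau': array([-7.81458366e-04, -4.06507444e+01,  2.54527742e+01,  1.00517730e-02,
       -1.21770991e-04, -3.07663910e-06]), 'position': array([0.1194348 , 0.51060519, 0.23055478]), 'ee_rot': array([[-9.73711507e-01,  2.27784406e-01, -4.07271224e-04],
       [ 2.27784770e-01,  9.73710016e-01, -1.70410724e-03],
       [ 8.39501419e-06, -1.75207901e-03, -9.99998465e-01]]), 'force': array([-0.29877008, -0.48694546, -0.84020677]), 'wrist_torque': array([-0.01996788,  0.03882392,  0.0135476 ]), 'gripper_width': 0.08515270187910448}
```

View pics/scene0.png

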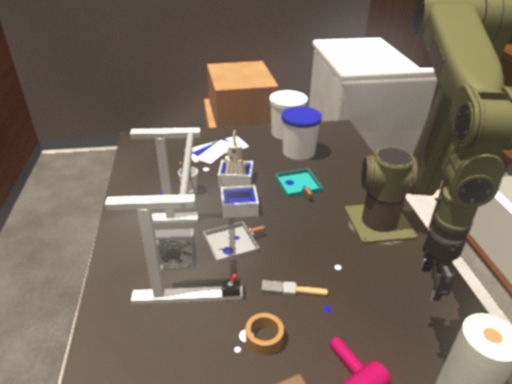

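View pics/top0.png

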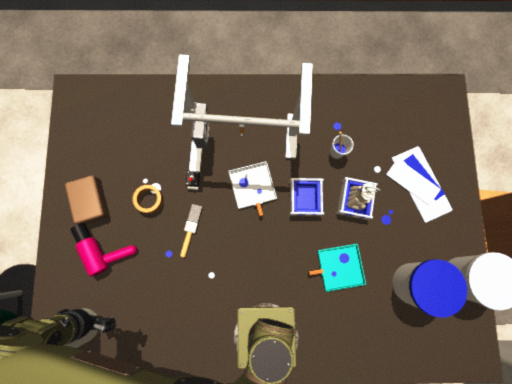

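The top view shows these candidates:
- **Tray:** a steel tray at (253,186) and a teal tray at (342,268). The steel one is meant.
- **Mould:** a box holding the fist at (357,197) and an empty box at (307,197). The first is meant.
- **Switch:** the red tip at (193,181). The pink hairdryer at (92,250) isn't part of the job.

Next I'll check these in close crops.

```bash
python3 - <<'E'
import pickle,cv2,numpy as np
from h import save
t=pickle.load(open('top0.pkl','rb'));s=pickle.load(open('scene0.pkl','rb'))
a=t['frame'][50:230,160:400]; save(cv2.resize(a,None,fx=3.3,fy=3.3,interpolation=cv2.INTER_CUBIC),'ctop')
a=s['frame'][110:310,90:340]; save(cv2.resize(a,None,fx=3,fy=3,interpolation=cv2.INTER_CUBIC),'cscene')
E
```

```text
(no output)
```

View pics/ctop.png

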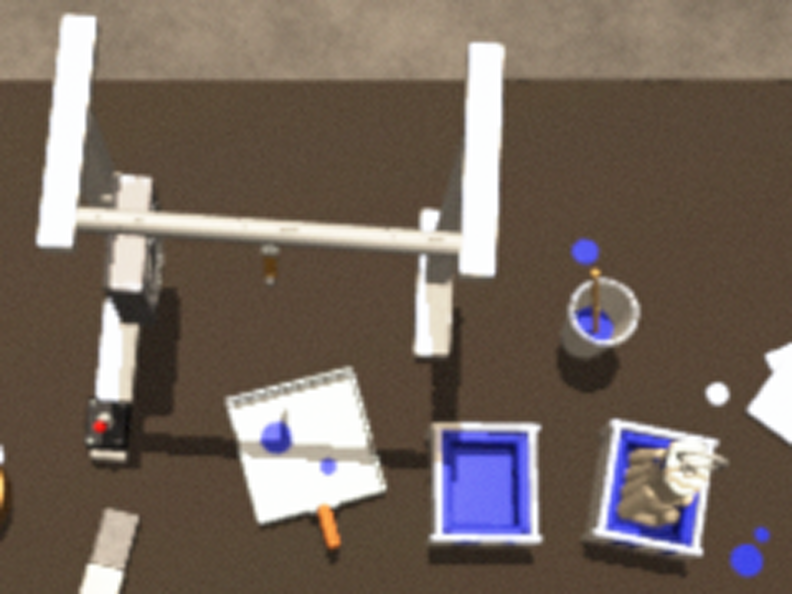

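View pics/cscene.png

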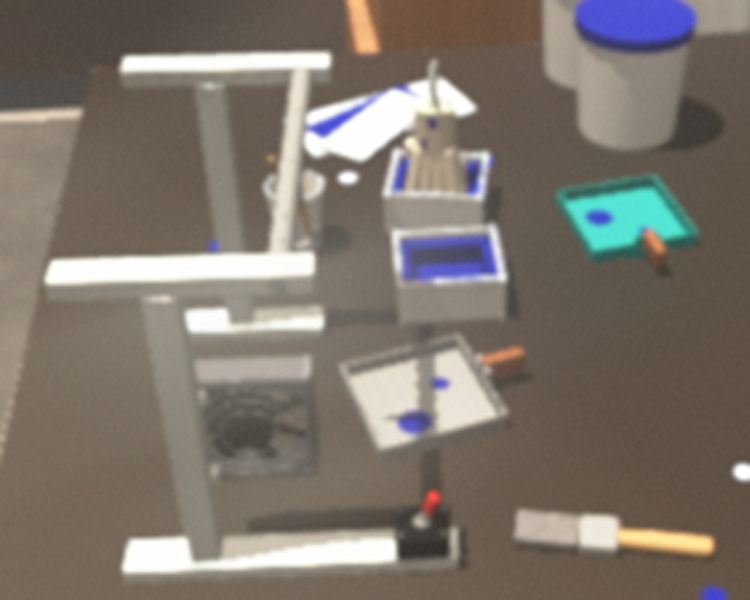

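The crops confirm the choice. The fist's box is at crop px (657,490), the steel tray at (305,445), the red toggle at (101,427) and the brass gate/hook at (269,262). Now I'll measure them.

```bash
cat > meas.py <<'E'
from h import *
import pickle
def hsv(s): return cv2.cvtColor(s['frame'],cv2.COLOR_RGB2HSV)
def rect(p):
    r=cv2.minAreaRect((p[:,:2]*1000).astype(np.float32)); return r
if __name__=='__main__':
    for n in ['top','scene']:
        s=pickle.load(open(n+'0.pkl','rb')); W=world(s); H=hsv(s); X,Y,Z=W[...,0],W[...,1],W[...,2]
        ok=s['z_map']>0
        print(n,'zres',np.unique(np.round(s['z_map'][180:200],4)).size)
        b=ok&(X>0.2)&(X<0.6)&(Y<0.1)&(abs(Z)<.01); print('bench z',np.median(Z[b]))
        # rail
        m=ok&(Z>.335)&(Z<.39)&(X>0.3)&(X<1.0)&(abs(Y)<.35)
        p=W[m]; print('upper',len(p),p.min(0),p.max(0),rect(p))
        # red tip
        m=((H[...,0]<6)|(H[...,0]>174))&(H[...,1]>180)&(H[...,2]>100)&ok&(Z>.03)&(Z<.12)&(X>.3)
        p=W[m]; print('red',len(p),np.median(p,0),p.min(0),p.max(0))
        # brass gate
        # mould rims
        m=ok&(Z>.056)&(Z<.068)&(X>.3)&(X<.65)&(Y<0.1)&(Y>-.4)
        n_,l,st,c=cv2.connectedComponentsWithStats(m.astype(np.uint8))
        for i in range(1,n_):
            if st[i,4]>40: print('rim',st[i],rect(W[l==i]))
        # tray
        m=ok&(Z>.002)&(Z<.03)&(X>.3)&(X<.75)&(Y<.25)&(Y>-.15)
        n_,l,st,c=cv2.connectedComponentsWithStats(m.astype(np.uint8))
        for i in range(1,n_):
            if st[i,4]>60: print('low',st[i],rect(W[l==i]))
        # orange
        m=(H[...,0]>3)&(H[...,0]<16)&(H[...,1]>150)&ok&(Z>.008)&(Z<.06)&(X>.3)
        n_,l,st,c=cv2.connectedComponentsWithStats(m.astype(np.uint8))
        for i in range(1,n_):
            if st[i,4]>10: print('orange',st[i],rect(W[l==i]),np.median(W[l==i],0))
        # cast
        m=ok&(Z>.07)&(Z<.3)&(X>.3)&(X<.62)&(Y<0.0)&(Y>-.45)
        n_,l,st,c=cv2.connectedComponentsWithStats(m.astype(np.uint8))
        for i in range(1,n_):
            if st[i,4]>20:
                q=W[l==i]; print('cast',st[i],q.min(0),q.max(0))
                for a,bb in [(.155,.175),(.175,.26)]:
                    k=q[(q[:,2]>a)&(q[:,2]<bb)]
                    if len(k)>3: print('  ',a,len(k),k.mean(0),k.min(0),k.max(0),rect(k))
E
python3 meas.py
```

```text
top zres 2073
bench z 2.2853036365400037e-05
upper 2507 [ 0.63592295 -0.13416673  0.33605329] [0.88626509 0.27819739 0.38019731] ((761.1102294921875, 72.60432434082031), (400.6304931640625, 221.34616088867188), 85.6973876953125)
red 9 [0.56736361 0.27291418 0.0870429 ] [0.56331493 0.26893868 0.04642671] [0.57232306 0.28341178 0.08935357]
rim [340 177  33  41 179] ((500.3538513183594, -347.8287353515625), (120.53453063964844, 134.7587890625), 78.95187377929688)
rim [291 178  33  36 235] ((507.4138488769531, -156.96124267578125), (120.28401184082031, 133.51150512695312), 88.16094970703125)
low [281 137  21  28 276] ((696.5821533203125, -108.47608947753906), (67.21926879882812, 112.45600128173828), 77.86659240722656)
low [200 148   9  27  74] ((657.7885131835938, 233.2667236328125), (30.826202392578125, 104.94631958007812), 89.93741607666016)
low [ 226  152   61   60 1373] ((576.9682006835938, 30.694717407226562), (199.63209533691406, 222.4729766845703), 20.23247718811035)
low [297 185   8  24 171] ((510.468505859375, -136.61172485351562), (26.30135726928711, 90.096923828125), 89.462409
[... 1057 characters left out ...]
8.334716796875), (42.75934982299805, 57.72990417480469), 71.31848907470703)
   0.175 64 [ 0.50141501 -0.34678088  0.20790123] [ 0.48017341 -0.37058094  0.17527999] [ 0.51125096 -0.32410355  0.2368571 ] ((501.4564208984375, -347.74444580078125), (33.268829345703125, 38.40142822265625), 22.984516143798828)
scene zres 5038
bench z 0.003078704931888776
upper 2465 [ 0.63837772 -0.13816943  0.33510818] [0.88503927 0.28131617 0.3801196 ] ((761.3431396484375, 70.18888854980469), (410.0804443359375, 220.16859436035156), 85.77411651611328)
  return _methods._mean(a, axis=axis, dtype=dtype,
  ret = um.true_divide(
Traceback (most recent call last):
  File "meas.py", line 17, in <module>
    p=W[m]; print('red',len(p),np.median(p,0),p.min(0),p.max(0))
                                              ~~~~~^^^
ValueError: zero-size array to reduction operation minimum which has no identity
```

```bash
cat > m2.py <<'E'
from meas import *
for n in ['top','scene']:
    s=pickle.load(open(n+'0.pkl','rb')); W=world(s); X,Y,Z=W[...,0],W[...,1],W[...,2]; ok=s['z_map']>0
    up=ok&(Z>.34)&(Z<.39)&(X>0.3)&(X<1.0)&(abs(Y)<.35)
    r=rect(W[up]); a=np.radians(r[2]-90); R=np.array([[np.cos(a),np.sin(a)],[-np.sin(a),np.cos(a)]])
    c=np.array(r[0])/1000
    L=(W[...,:2]-c)@R.T
    print(n,'yaw',np.degrees(a),'c',c)
    for nm,m in [('left',up&(L[...,1]>.15)),('right',up&(L[...,1]<-.15)),('rail',up&(abs(L[...,1])<.13))]:
        p=L[m]; z=Z[m]; print(nm,len(p),p.min(0),p.max(0),'pct',np.percentile(p,[2,50,98],axis=0).round(4).tolist(),'z',np.percentile(z,[2,50,98]))
    m=up&(abs(L[...,1])<.13)
    f=np.polyfit(W[m][:,1],W[m][:,0],1); print('rail fit slope deg',np.degrees(np.arctan(f[0])))
    # lower things near the hook
    m=ok&(Z>.23)&(Z<.34)&(abs(L[...,1])<.1)&(abs(L[...,0]+.1)<.12)
    v,u=np.where(m)
    for i in np.argsort(Z[m])[:60]: print(u[i],v[i],W[m][i].round(4),L[m][i].round(4),s['frame'][v[i],u[i]])
E
python3 m2.py
```

```text
top yaw -4.3026123046875 c [0.76111023 0.07260432]
left 881 [-0.11067307  0.15008896] [0.11067315 0.20031529] pct [[-0.1091, 0.1572], [-0.011, 0.1815], [0.1038, 0.1988]] z [0.35594295 0.37403632 0.37776847]
right 840 [-0.11065966 -0.20031525] [ 0.11067309 -0.15018747] pct [[-0.1086, -0.1992], [-0.0128, -0.1825], [0.1055, -0.156]] z [0.35648561 0.37369186 0.37747567]
rail 677 [-0.09206648 -0.12997711] [-0.06857875  0.1291305 ] pct [[-0.0904, -0.1242], [-0.0831, 0.0006], [-0.0705, 0.1243]] z [0.35959113 0.37071259 0.37577731]
rail fit slope deg 4.195169306685571
243 134 [0.6735 0.0759 0.2647] [-0.0876 -0.0033] [93 73 57]
242 136 [0.6627 0.0789 0.2761] [-0.0986 -0.0011] [90 80 71]
241 136 [0.6626 0.082  0.2766] [-0.0989  0.002 ] [91 82 69]
243 135 [0.6657 0.0757 0.2772] [-0.0954 -0.0041] [86 75 61]
242 135 [0.6647 0.0788 0.2798] [-0.0966 -0.0011] [123 112 100]
242 133 [0.671  0.0787 0.2807] [-0.0903 -0.0007] [118  89  53]
242 134 [0.6676 0.0787 0.2812] [-0.0937 -0.0009] [128 111  92]
241 133 [0.6704 0.0818 0.2824] [-0.0911  0.0024] [119  91  54]
241 135 [0.6638 0.0819 0.2824] [-0.0977  
[... 5863 characters left out ...]
09  87]
190 179 [0.6764 0.0788 0.3083] [-0.0854  0.0023] [121 102  81]
189 179 [0.6792 0.0809 0.31  ] [-0.0827  0.0046] [127 115 100]
190 178 [0.676  0.0806 0.3131] [-0.0859  0.0041] [121 106  85]
189 178 [0.6788 0.0838 0.3155] [-0.0833  0.0075] [127 116 101]
189 177 [0.6787 0.0792 0.3159] [-0.0831  0.0029] [126 116 103]
190 177 [0.6758 0.0809 0.3168] [-0.0861  0.0043] [121 106  90]
181 176 [0.7019 0.0758 0.3192] [-0.0597  0.0012] [196 189 176]
190 176 [0.6755 0.0794 0.3194] [-0.0863  0.0029] [129 119 106]
181 175 [0.7016 0.0747 0.322 ] [-0.0599  0.0001] [203 198 185]
190 175 [0.6752 0.0822 0.3247] [-0.0868  0.0056] [137 128 119]
190 174 [0.675  0.0789 0.326 ] [-0.0867  0.0023] [138 132 122]
```

```bash
python3 - <<'E'
import pickle,cv2,numpy as np
from h import save
s=pickle.load(open('scene0.pkl','rb'));t=pickle.load(open('top0.pkl','rb'))
a=s['frame'][120:230,150:260]; b=t['frame'][95:155,220:270]
save(cv2.resize(a,(600,600),interpolation=cv2.INTER_CUBIC),'chook')
save(cv2.resize(b,(500,600),interpolation=cv2.INTER_CUBIC),'chookt')
E
```

```text
(no output)
```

View pics/chook.png

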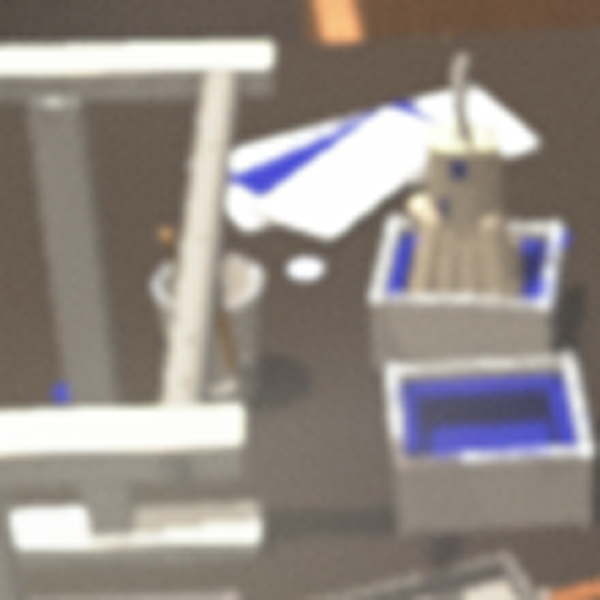

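View pics/chookt.png

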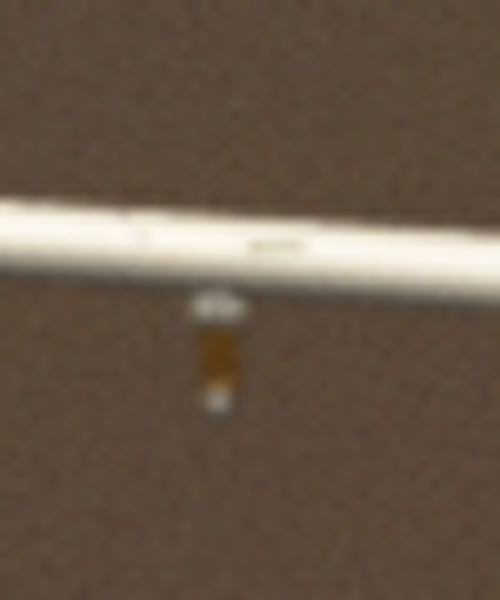

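```bash
cat > m3.py <<'E'
from meas import *
def line_yaw(pts): # direction of main axis
    v=cv2.fitLine(pts.astype(np.float32),cv2.DIST_HUBER,0,.001,.001).ravel(); return v
for n in ['top','scene']:
    s=pickle.load(open(n+'0.pkl','rb')); W=world(s); X,Y,Z=W[...,0],W[...,1],W[...,2]; ok=s['z_map']>0
    H=hsv(s)
    print(n)
    # blue face of filled mould z~.052 -> plus whole box
    for nm,m in [('box',ok&(Z>.03)&(Z<.068)&(X>.4)&(X<.6)&(Y<-.26)&(Y>-.44)),('spare',ok&(Z>.03)&(Z<.068)&(X>.4)&(X<.6)&(Y<-.07)&(Y>-.25)),
      ('trayrim',ok&(Z>.014)&(Z<.026)&(X>.47)&(X<.66)&(Y<.15)&(Y>-.05)),('tray',ok&(Z>.0035)&(Z<.026)&(X>.47)&(X<.66)&(Y<.15)&(Y>-.06))]:
        p=W[m]
        if len(p)>20: print(nm,len(p),rect(p))
    m=ok&(Z>.19)&(Z<.26)&(X>.4)&(X<.6)&(Y<-.28)&(Y>-.42); p=W[m]
    l=line_yaw(p[:,:2]); print('ring',len(p),'dir deg',np.degrees(np.arctan2(l[1],l[0])),'mean',p.mean(0),'min',p.min(0),'max',p.max(0))
    m=ok&(Z>.164)&(Z<.174)&(X>.4)&(X<.6)&(Y<-.28)&(Y>-.42); p=W[m]
    if len(p)>8: print('wristtop',len(p),cv2.fitEllipse(cv2.convexHull((p[:,:2]*1000).astype(np.float32))),rect(p))
    m=((H[...,0]<8)|(H[...,0]>172))&(H[...,1]>120)&ok&(X>.52)&(X<.62)&(Y>.2)&(Y<.33); p=W[m]
    v,u=np.where(m); print('red',len(p),p.mean(0) if len(p) else '', u.mean(),v.mean())
    if len(p): print(p.round(3).tolist())
E
python3 m3.py
```

```text
top
box 716 ((499.89453125, -348.6502685546875), (124.34814453125, 133.6763916015625), 78.05158233642578)
spare 680 ((507.336181640625, -156.1328125), (122.60668182373047, 133.69241333007812), 88.46195983886719)
trayrim 138 ((558.3927001953125, 44.454288482666016), (155.9326171875, 149.66909790039062), 14.301685333251953)
tray 959 ((565.0533447265625, 43.69075012207031), (189.18153381347656, 207.90744018554688), 0.1924673169851303)
ring 49 dir deg 73.06958 mean [ 0.50179137 -0.34672698  0.21596213] min [ 0.49267577 -0.37058094  0.1901686 ] max [ 0.51002787 -0.32410355  0.2368571 ]
wristtop 134 ((502.1813659667969, -348.12152099609375), (44.0821533203125, 58.32416915893555), 69.97233581542969) ((501.8489685058594, -348.0462951660156), (43.86554718017578, 55.77114486694336), 61.07194519042969)
red 14 [0.57110315 0.2756292  0.0749917 ] 189.78571428571428 178.64285714285714
[[0.583, 0.283, 0.05], [0.575, 0.274, 0.083], [0.579, 0.286, 0.052], [0.571, 0.277, 0.086], [0.57, 0.273, 0.088], [0.571, 0.269, 0.087], [0.573, 0.267, 0.079], [0.567, 0.276, 0.089], [0.567, 0.273, 0.086], [0.567, 0.2
[... 1000 characters left out ...]
[0.571, 0.268, 0.09], [0.568, 0.269, 0.09], [0.566, 0.27, 0.091], [0.575, 0.271, 0.089], [0.572, 0.276, 0.094], [0.569, 0.275, 0.093], [0.566, 0.272, 0.089], [0.575, 0.271, 0.085], [0.572, 0.276, 0.09], [0.569, 0.278, 0.091], [0.566, 0.272, 0.084], [0.578, 0.27, 0.08], [0.575, 0.274, 0.084], [0.572, 0.277, 0.086], [0.569, 0.276, 0.085], [0.566, 0.276, 0.084], [0.556, 0.2, 0.003], [0.578, 0.27, 0.076], [0.575, 0.274, 0.079], [0.572, 0.274, 0.08], [0.569, 0.276, 0.08], [0.566, 0.274, 0.078], [0.578, 0.273, 0.075], [0.575, 0.277, 0.079], [0.572, 0.277, 0.078], [0.569, 0.275, 0.076], [0.565, 0.256, 0.055], [0.578, 0.274, 0.071], [0.575, 0.276, 0.074], [0.573, 0.279, 0.076], [0.57, 0.276, 0.073]]
```

```bash
cat >> h.py <<'E'
D=np.radians
seat=np.array([.681,.0786,.266]); SY=-4.25
def tool(yaw,lean,flip=False):
    # tool z leaning: points forward(yaw)*sin(lean) and down; tool y = +-lateral
    y=D(yaw); l=D(lean); f=np.array([np.cos(y),np.sin(y),0]); lat=np.array([-np.sin(y),np.cos(y),0]); up=np.array([0,0,1.])
    z=np.sin(l)*f-np.cos(l)*up; yy=lat*(-1 if flip else 1); x=np.cross(yy,z)
    return np.stack([x,yy,z],1)
def st():
    s=monitor.sense(); print('t',round(s['t'],2),'pos',s['position'].round(4),'F',s['force'].round(1),'w',round(s['gripper_width'],4)); return s
E
cat > plan.py <<'E'
from h import *
CY=-12; LEAN=58
cast=np.array([.5015,-.348,.020])
for flip in (False,True):
    R=tool(CY,LEAN,flip); g=cast+[0,0,.116]
    tcp=g+.021*R[:,2]
    pre=tcp-.11*R[:,2]
    for p in (pre+[0,0,.12],pre,tcp,tcp+[0,0,.1]): print(flip,p.round(3),inverse_kinematics(p,R))
    R2=tool(SY,LEAN,flip); e=seat+[0,0,.027]-[0,0,.096]+.021*R2[:,2]
    f=np.array([np.cos(D(SY)),np.sin(D(SY)),0])
    for p in (e-.08*f,e,e-[0,0,.03],e-[0,0,.03]-.15*R2[:,2]): print('  stand',p.round(3),inverse_kinematics(p,R2))
E
python3 plan.py
```

```text
False [ 0.428 -0.332  0.303] [-59.58819615  -9.06461306 -52.84118481  -0.96204853  38.7650147
 -30.11783139]
False [ 0.428 -0.332  0.183] [-59.58819615   5.40690618 -66.44543733 -29.0378203   38.7650147
 -30.11783139]
False [ 0.519 -0.352  0.125] [-49.38688638  20.73393155 -64.39557561 -46.94655354  30.99275729
 -22.04606325]
False [ 0.519 -0.352  0.225] [-49.38688638   6.07753745 -56.06692668 -23.96151051  30.99275729
 -22.04606325]
  stand [0.619 0.083 0.186] [ 16.53922637   9.92553808 -64.03790569 -40.20521641 -17.51759771
  11.37511533]
  stand [0.699 0.077 0.186] [ 12.82858492  15.443542   -54.94587166 -37.21695082 -14.42173882
   9.24705993]
  stand [0.699 0.077 0.156] [ 12.82858492  19.46546385 -57.09485881 -43.38785983 -14.42173882
   9.24705993]
  stand [0.572 0.087 0.235] [ 19.54684194  -1.57383987 -63.48371903 -27.57950577 -20.00993331
  13.15325739]
True [ 0.428 -0.332  0.303] [-59.58819615  -9.06461306 -52.84118481  -0.96204853  38.7650147
 149.88216861]
True [ 0.428 -0.332  0.183] [-59.58819615   5.40690618 -66.44543733 -29.0378203   38.7650147
 149.88216861]
True [ 0.519 -0.352  0.125] [-49.38688638  20.73393155 -64.39557561 -46.94655354  30.99275729
 157.95393675]
True [ 0.519 -0.352  0.225] [-49.38688638   6.07753745 -56.06692668 -23.96151051  30.99275729
 157.95393675]
  stand [0.619 0.083 0.186] [  16.53922637    9.92553808  -64.03790569  -40.20521641  -17.51759771
 -168.62488467]
  stand [0.699 0.077 0.186] [  12.82858492   15.443542    -54.94587166  -37.21695082  -14.42173882
 -170.75294007]
  stand [0.699 0.077 0.156] [  12.82858492   19.46546385  -57.09485881  -43.38785983  -14.42173882
 -170.75294007]
  stand [0.572 0.087 0.235] [  19.54684194   -1.57383987  -63.48371903  -27.57950577  -20.00993331
 -166.84674261]
```

```bash
python3 - <<'E'
from h import *
cast=np.array([.5015,-.348,.020]); R=tool(-12,58); tcp=cast+[0,0,.116]+.021*R[:,2]
env.reach(tcp-.11*R[:,2]+[0,0,.10],R); st()
env.line_to(tcp-.11*R[:,2],speed=.25); st()
hit=env.line_to(tcp,speed=.15,max_force=12); print(hit); st()
for n in ['scene','top']:
    s=snap(n); save(s['frame'],n+'1')
    a=s['frame'][90:240,170:290] if n=='scene' else s['frame'][150:260,300:410]
    save(cv2.resize(a,None,fx=4,fy=4,interpolation=cv2.INTER_CUBIC),n+'1c')
E
```

```text
t 3.22 pos [ 0.4281 -0.332   0.2832] F [-0.3  0.4  0.2] w 0.0856
t 3.77 pos [ 0.4281 -0.3321  0.1829] F [0.3 0.1 0.2] w 0.0856
False
t 4.65 pos [ 0.5188 -0.3518  0.1259] F [-0.2  0.1  0.1] w 0.0856
```

View pics/scene1c.png

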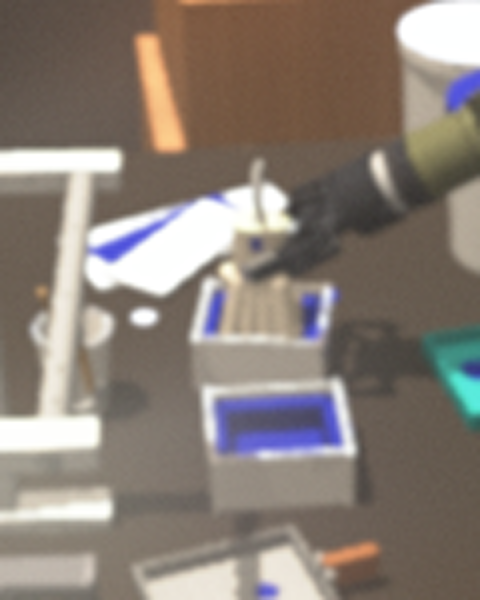

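View pics/top1c.png

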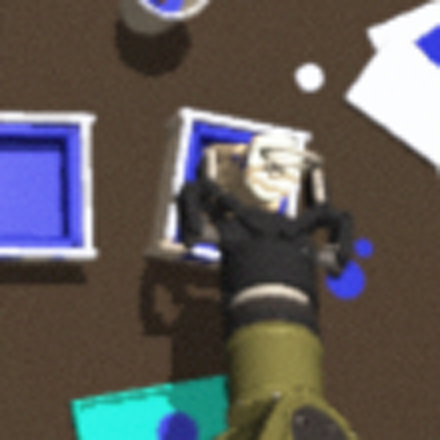

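The scene crop shows the fingers straddling the wrist, with tips near (250,270), and the eye clear of the gripper at (258,190). In the top crop the wrist at (270,165) is centred between the fingers. I'll close and lift.

```bash
python3 - <<'E'
from h import *
import pickle
env.close(); s0=st(); 
env.line_to(s0['position']+[0,0,.13],speed=.12); st(); env.hold(.2); st()
for n in ['scene','top']:
    s=snap(n); save(s['frame'],n+'2'); pickle.dump(s,open(n+'2.pkl','wb'))
    a=s['frame'][60:210,190:310] if n=='scene' else s['frame'][140:260,300:410]
    save(cv2.resize(a,None,fx=4,fy=4,interpolation=cv2.INTER_CUBIC),n+'2c')
    W=world(s);X,Y,Z=W[...,0],W[...,1],W[...,2]; p0=monitor.sense()['position']
    m=(s['z_map']>0)&(X>p0[0]-.035)&(abs(Y+.35)<.04)&(Z>.325)&(Z<.4); q=W[m]
    v,u=np.where(m); print(n,len(q)); 
    for i in np.argsort(-q[:,2])[:25]: print(u[i],v[i],q[i].round(4),s['frame'][v[i],u[i]])
E
```

```text
t 5.22 pos [ 0.519  -0.3522  0.1255] F [-2.5  0.3  3.3] w 0.0423
t 6.46 pos [ 0.5182 -0.3513  0.2534] F [-0.5 -0.1 -5.5] w 0.042
t 6.66 pos [ 0.5186 -0.3519  0.2543] F [ 0.5 -0.3 -4.6] w 0.0421
scene 29
233 100 [ 0.5041 -0.3438  0.3666] [195 174 154]
233 99 [ 0.5029 -0.3559  0.3653] [172 143 122]
233 102 [ 0.5054 -0.3313  0.3641] [206 189 172]
232 101 [ 0.5082 -0.3408  0.3641] [190 166 146]
234 99 [ 0.4988 -0.36    0.3633] [165 136 115]
233 101 [ 0.5043 -0.3425  0.3631] [207 188 169]
232 102 [ 0.5087 -0.3363  0.3621] [204 183 164]
234 100 [ 0.4988 -0.36    0.3592] [182 161 143]
233 103 [ 0.505  -0.3367  0.3578] [204 189 172]
232 103 [ 0.5086 -0.3382  0.3573] [216 197 180]
232 105 [ 0.5102 -0.3225  0.3563] [185 167 152]
233 104 [ 0.5055 -0.3327  0.3555] [201 187 171]
232 104 [ 0.509  -0.3347  0.3548] [211 195 177]
234 101 [ 0.4985 -0.364   0.3534] [182 164 148]
232 106 [ 0.5103 -0.3226  0.3523] [168 150 135]
232 107 [ 0.5106 -0.3201  0.3494] [161 142 127]
234 102 [ 0.4985 -0.3644  0.3492] [171 154 140]
234 103 [ 0.4983 -0.3677  0.3437] [161 147 132]
232 108 [ 0.5102 -0.3251  0.3431] [
[... 807 characters left out ...]
.3466  0.3615] [228 221 203]
389 179 [ 0.5013 -0.3436  0.3612] [194 188 170]
394 180 [ 0.4983 -0.3579  0.3611] [205 197 183]
390 179 [ 0.5014 -0.3466  0.3609] [188 176 158]
388 178 [ 0.5044 -0.3412  0.3605] [223 214 198]
385 177 [ 0.5076 -0.3331  0.3596] [235 232 217]
386 178 [ 0.5047 -0.3359  0.3593] [218 210 191]
385 178 [ 0.5048 -0.333   0.3592] [189 183 163]
389 177 [ 0.5077 -0.345   0.359 ] [178 168 157]
387 177 [ 0.5079 -0.3394  0.3584] [240 237 227]
395 179 [ 0.5019 -0.3623  0.358 ] [248 248 249]
396 181 [ 0.4962 -0.3653  0.3568] [216 213 211]
395 180 [ 0.4993 -0.3627  0.3566] [230 228 225]
384 178 [ 0.5055 -0.3313  0.3562] [174 169 152]
384 177 [ 0.5086 -0.3318  0.3556] [219 214 195]
```

View pics/scene2c.png

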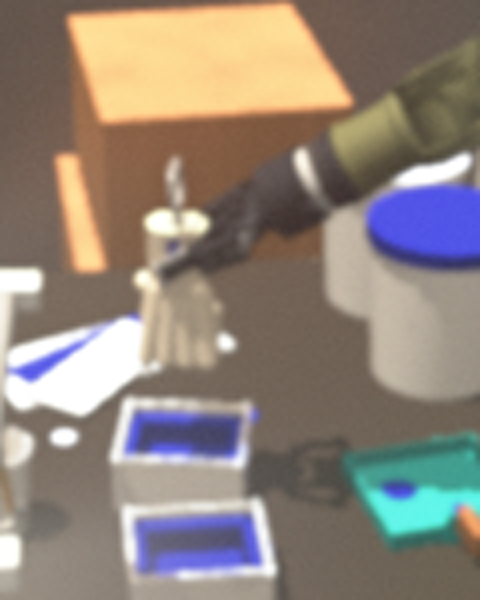

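View pics/top2c.png

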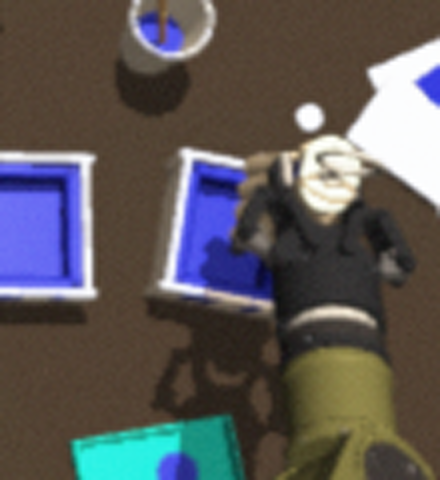

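The lift came up clean, with the fist level. The scene crop shows the eye at (175,185), upright and clear of the gripper. The eye top measures about (.5025,-.348,.361), within about 1 mm of what the grasp implies. I'll swing to the front of the hook by a tucked-in path.

```bash
python3 - <<'E'
from h import *
import pickle
R2=tool(-2,58); f=np.array([np.cos(D(SY)),np.sin(D(SY)),0]); f2=np.array([np.cos(D(-2)),np.sin(D(-2)),0])
off=-.0166*f2+[0,0,.107]   # eye top rel TCP
e=seat+[0,0,.027]-off; print('entry tcp',e)
s=monitor.sense()
env.line_to(s['position']+[-.085,.02,.02],speed=.3); st()
env.reach(e-.14*f+[0,0,.03],R2); st()
env.line_to(e-.075*f,R2,speed=.15); env.hold(.3); st()
for n in ['scene','top']:
    s=snap(n); save(s['frame'],n+'3'); pickle.dump(s,open(n+'3.pkl','wb'))
    a=s['frame'][110:260,150:270] if n=='scene' else s['frame'][100:200,200:300]
    save(cv2.resize(a,None,fx=5,fy=4 if n=='scene' else 5,interpolation=cv2.INTER_CUBIC),n+'3c')
    W=world(s);L=(W-seat); c,q=np.cos(D(SY)),np.sin(D(SY)); l=np.stack([L[...,0]*c+L[...,1]*q,-L[...,0]*q+L[...,1]*c,L[...,2]],-1)
    m=(s['z_map']>0)&(abs(l[...,1])<.04)&(l[...,2]>-.02)&(l[...,2]<.055)&(l[...,0]>-.11)&(l[...,0]<.03)
    v,u=np.where(m); p=l[m]*1000
    for i in np.argsort(p[:,0]): print(u[i],v[i],p[i].round(0).astype(int),s['frame'][v[i],u[i]])
E
```

```text
entry tcp [0.69758989 0.07802067 0.186     ]
t 7.21 pos [ 0.433  -0.3326  0.2756] F [ 0.   0.2 -4.7] w 0.042
t 8.82 pos [0.5582 0.0882 0.2158] F [-0.5 -0.4 -4.4] w 0.0423
t 9.75 pos [0.6223 0.0837 0.1865] F [-0.7  0.8 -4.7] w 0.0421
215 181 [-78 -19  20] [189 181 167]
215 182 [-77 -24  13] [194 184 171]
215 183 [-77 -22  10] [195 185 172]
215 184 [-77 -23   6] [192 183 168]
215 194 [-77  19  -2] [169 164 149]
215 195 [-77  22  -3] [167 163 147]
215 185 [-77 -22   3] [183 175 163]
215 186 [-77 -20   0] [181 174 162]
215 187 [-77 -18  -2] [182 174 162]
215 188 [-77 -15  -4] [183 177 164]
215 196 [-76  15 -12] [163 157 144]
215 189 [-76 -16  -8] [180 173 160]
215 191 [-76 -10 -11] [180 173 159]
215 193 [-76  -2 -13] [166 159 147]
215 192 [-76  -8 -13] [170 162 151]
215 190 [-76 -18 -13] [180 174 161]
214 180 [-75  -2  35] [189 178 163]
214 181 [-75   1  33] [212 203 187]
214 183 [-75   8  31] [220 210 194]
214 182 [-75   4  32] [220 211 194]
214 184 [-75  11  30] [215 207 191]
214 186 [-75  16  26] [199 190 177]
214 185 [-75  10  25] [206 196 182]
214 187 [-75  16  22] [199 190 176]
214
[... 5263 characters left out ...]
]
243 132 [-10  -4  24] [87 62 32]
243 133 [-10  -4  15] [98 69 36]
242 133 [-9 -1 13] [113  85  51]
242 132 [-9 -1 22] [90 60 24]
242 130 [-9 -1 38] [89 60 25]
242 131 [-9 -1 29] [90 59 23]
240 131 [-8  5 27] [85 62 33]
243 131 [-8 -4 29] [87 60 30]
243 130 [-8 -4 37] [90 61 33]
240 132 [-8  6 17] [90 64 34]
241 131 [-8  2 26] [88 57 23]
242 129 [-7 -1 43] [91 59 22]
241 128 [-7  2 51] [90 64 35]
241 130 [-7  2 33] [87 60 21]
243 134 [-7 -3 -2] [89 70 56]
243 128 [-7 -4 51] [84 65 38]
241 129 [-7  2 41] [92 62 25]
240 130 [-7  5 32] [89 64 36]
243 129 [-6 -4 41] [89 63 35]
240 129 [-6  5 39] [89 63 34]
240 128 [-6  5 46] [82 57 28]
242 128 [-5 -1 47] [86 64 34]
240 127 [-5  5 52] [92 78 61]
```

View pics/scene3c.png

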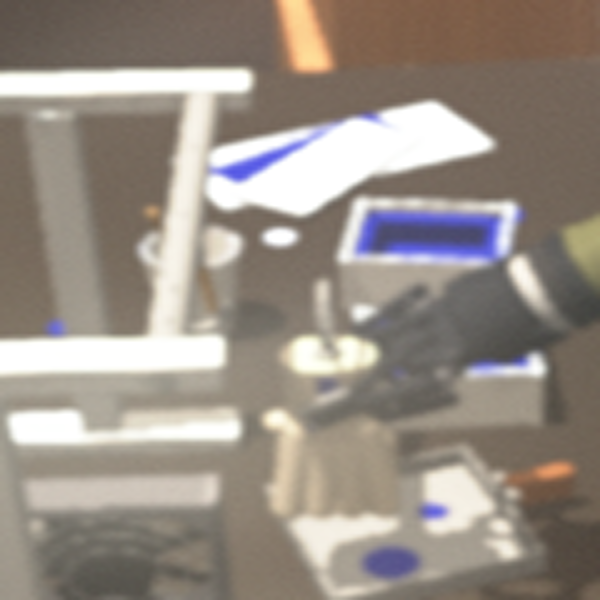

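View pics/top3c.png

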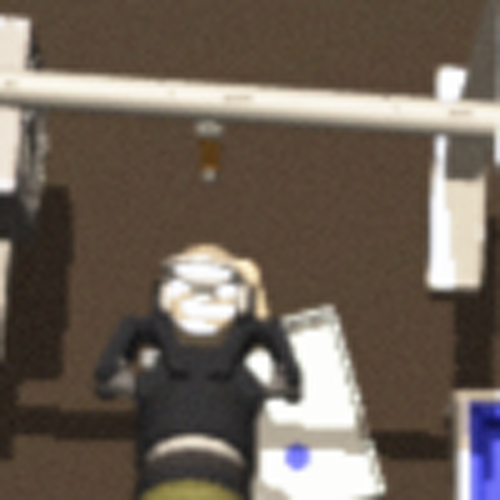

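The eye is at about x=-75, y=0 and z=+27 relative to the seat, and it's square to the hook. The hook tip reads -17/+18 and the gate is shut, so I'll push in, then lower.

```bash
python3 - <<'E'
from h import *
import pickle
R2=tool(-2,58); f=np.array([np.cos(D(SY)),np.sin(D(SY)),0])
e=np.array([0.6976,.078,.186])
print(env.line_to(e-.03*f,R2,speed=.1,max_force=12)); st()
print(env.line_to(e+.002*f,R2,speed=.04,max_force=15)); st()
for n in ['scene','top']:
    s=snap(n); save(s['frame'],n+'4'); pickle.dump(s,open(n+'4.pkl','wb'))
    a=s['frame'][130:230,150:270] if n=='scene' else s['frame'][100:180,190:290]
    save(cv2.resize(a,None,fx=6,fy=6,interpolation=cv2.INTER_CUBIC),n+'4c')
E
```

```text
False
t 10.45 pos [0.6673 0.08   0.1852] F [-1.4 -1.  -6.3] w 0.0422
False
t 11.4 pos [0.6992 0.0778 0.1857] F [-2.4 -0.3 -4.6] w 0.0421
```

View pics/scene4c.png

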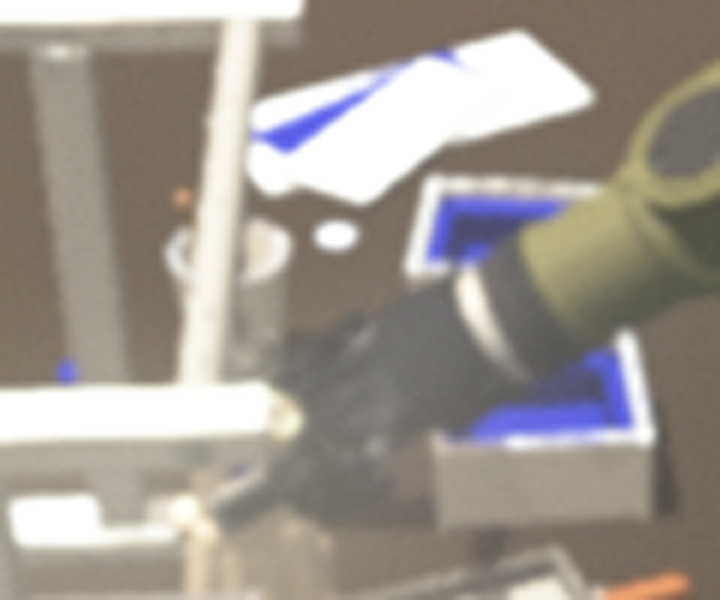

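View pics/top4c.png

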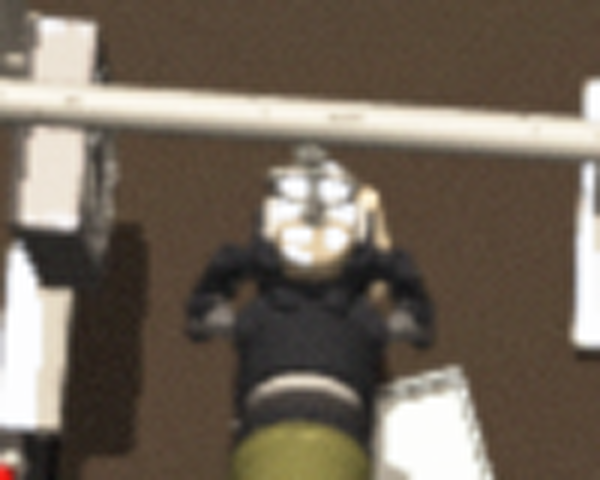

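The top crop shows the eye's top bar around (310,180), behind the hook tip at (315,215). About 2 N is pushing back, which fits an open gate. I'll lower it now.

```bash
python3 - <<'E'
from h import *
import pickle
f=np.array([np.cos(D(SY)),np.sin(D(SY)),0])
p=np.array([0.6976,.078,.186])+.002*f
print(env.line_to(p-[0,0,.018],speed=.05,max_force=12)); st()
for k in (.022,.025,.027,.029,.031,.033):
    env.line_to(p-[0,0,k],speed=.03); env.hold(.15); s=st()
    if s['force'][2]>-1.5: break
for n in ['scene','top']:
    s=snap(n); save(s['frame'],n+'5'); pickle.dump(s,open(n+'5.pkl','wb'))
    a=s['frame'][130:230,150:270] if n=='scene' else s['frame'][100:180,190:290]
    save(cv2.resize(a,None,fx=6,fy=6,interpolation=cv2.INTER_CUBIC),n+'5c')
E
```

```text
False
t 12.01 pos [0.6998 0.0778 0.1678] F [ 0.1 -0.6 -5.2] w 0.0422
t 12.44 pos [0.6997 0.0779 0.1642] F [-0.5 -0.4 -5.2] w 0.042
t 12.84 pos [0.6996 0.0779 0.161 ] F [ 0.6  1.1 -4.6] w 0.0421
t 13.24 pos [0.7002 0.0779 0.16  ] F [-0.3 -0.1 -2.4] w 0.0422
t 13.64 pos [0.7012 0.0781 0.1597] F [-2.1 -0.2  5. ] w 0.042
```

View pics/scene5c.png

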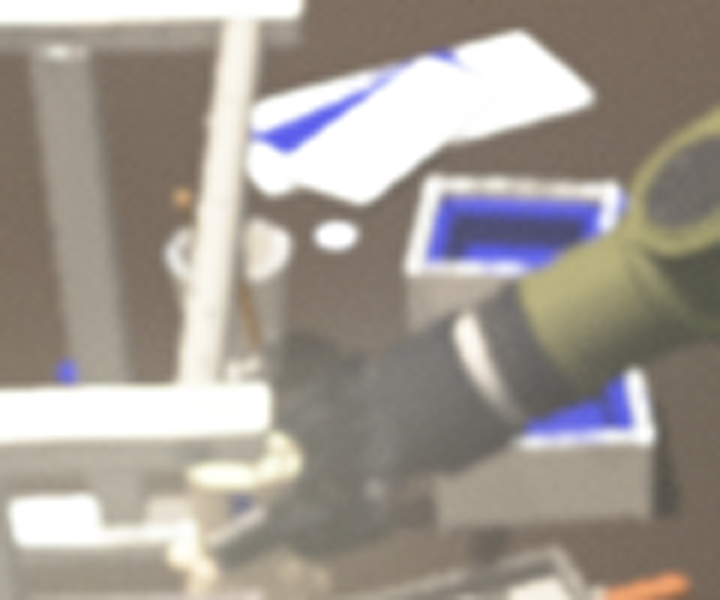

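View pics/top5c.png

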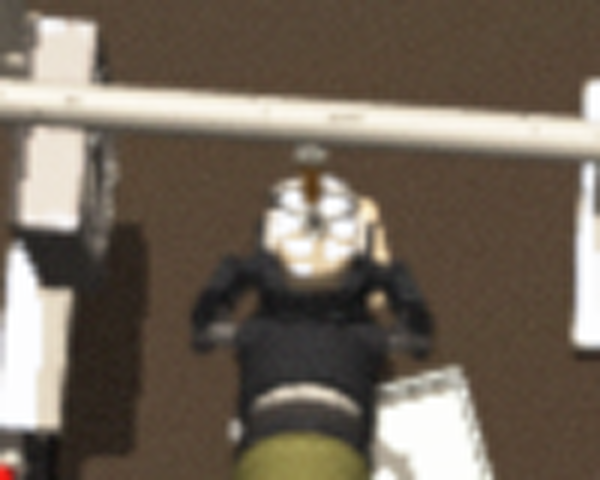

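The eye is seated, since the hook took the load at a TCP height of .160. The brass gate shows again, shut, at top-crop (312,185). I'll take the pressure off, release and back out along the tool axis.

```bash
python3 - <<'E'
from h import *
import pickle
f=np.array([np.cos(D(SY)),np.sin(D(SY)),0]); R2=tool(-2,58)
p=np.array([0.6976,.078,.186])+.002*f
env.line_to(p-[0,0,.0268],speed=.03); env.hold(.15); st()
env.open_gripper(); s=st()
print(env.line_to(s['position']-.15*R2[:,2],speed=.12,max_force=12)); st(); env.hold(1.0)
for n in ['scene','top']:
    s=snap(n); save(s['frame'],n+'6'); pickle.dump(s,open(n+'6.pkl','wb'))
    a=s['frame'][130:260,150:270] if n=='scene' else s['frame'][100:200,190:290]
    save(cv2.resize(a,None,fx=4.6 if n=='scene' else 6,fy=4.6 if n=='scene' else 6,interpolation=cv2.INTER_CUBIC),n+'6c')
E
```

```text
t 14.14 pos [0.7    0.0779 0.1597] F [0.4 0.2 2.2] w 0.0423
t 14.64 pos [0.6995 0.0778 0.159 ] F [-0.7 -0.2 -0.2] w 0.0855
False
t 16.04 pos [0.5726 0.0823 0.2383] F [-0.7 -0.4  0.6] w 0.0855
```

View pics/scene6c.png

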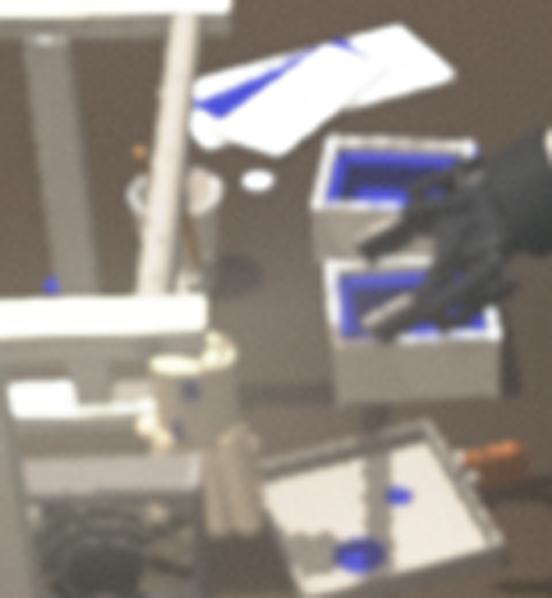

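View pics/top6c.png

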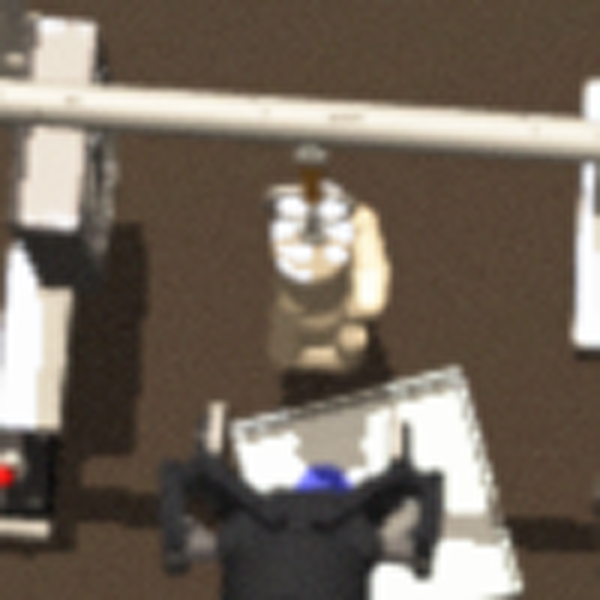

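The fist hangs from the closed hook. In the top crop the gate is at (312,180), the eye around (312,205) and the fist below it, with the gripper clear. Next I'll measure the fist's position and re-check the tray.

```bash
python3 - <<'E'
from h import *
import pickle
for n in ['scene','top']:
    s=pickle.load(open(n+'6.pkl','rb')); W=world(s);X,Y,Z=W[...,0],W[...,1],W[...,2]; ok=s['z_map']>0
    for a,b in [(.055,.14),(.195,.212),(.21,.28)]:
        m=ok&(Z>a)&(Z<b)&(X>.62)&(X<.75)&(Y>.0)&(Y<.14); p=W[m]
        if len(p): print(n,a,len(p),np.percentile(p,[2,50,98],axis=0).round(3).tolist(),cv2.minAreaRect((p[:,:2]*1000).astype(np.float32)))
R=tool(14.3,20); th=D(14.3); tc=np.array([.5585,.0445,0]); g=tc-.106*np.array([np.cos(th),np.sin(th),0])+[0,0,.033]; tcp=g+.019*R[:,2]
R2=tool(SY,20); f=np.array([np.cos(D(SY)),np.sin(D(SY)),0]); tcp2=np.r_[seat[:2],0]-.106*f+[0,0,.033]+.019*R2[:,2]
for p,r in ((tcp-.1*R[:,2],R),(tcp,R),(tcp2,R2),(tcp2-.1*R2[:,2],R2)): print(p.round(3),inverse_kinematics(p,r))
env.reach(tcp-.09*R[:,2],R); st()
print(env.line_to(tcp,speed=.15,max_force=10)); st()
for n in ['scene','top']:
    s=snap(n); save(s['frame'],n+'7'); pickle.dump(s,open(n+'7.pkl','wb'))
    a=s['frame'][180:290,170:310] if n=='scene' else s['frame'][120:240,190:310]
    save(cv2.resize(a,None,fx=5,fy=5,interpolation=cv2.INTER_CUBIC),n+'7c')
E
```

```text
scene 0.055 290 [[0.641, 0.062, 0.066], [0.663, 0.101, 0.1], [0.718, 0.109, 0.139]] ((682.2220458984375, 80.05335998535156), (62.112586975097656, 81.62567138671875), 86.5129623413086)
scene 0.195 124 [[0.654, 0.064, 0.196], [0.675, 0.092, 0.206], [0.708, 0.103, 0.211]] ((679.0438232421875, 86.99080657958984), (54.45907974243164, 37.76345443725586), 23.811382293701172)
scene 0.21 38 [[0.663, 0.058, 0.21], [0.677, 0.08, 0.268], [0.686, 0.096, 0.276]] ((673.8251342773438, 77.8685302734375), (39.54228210449219, 23.557483673095703), 89.60997772216797)
top 0.055 245 [[0.64, 0.039, 0.07], [0.654, 0.064, 0.111], [0.714, 0.106, 0.137]] ((681.7117919921875, 72.6116943359375), (68.96456909179688, 86.60952758789062), 85.56997680664062)
top 0.195 126 [[0.653, 0.06, 0.2], [0.672, 0.08, 0.205], [0.699, 0.101, 0.21]] ((679.1387939453125, 81.51205444335938), (53.413387298583984, 43.941368103027344), 18.934478759765625)
top 0.21 58 [[0.663, 0.057, 0.21], [0.68, 0.078, 0.243], [0.685, 0.105, 0.277]] ((679.6932983398438, 79.07133483886719), (31.173917770385742, 44.176727294921875), 27.617353439331055)
[0.429 0.011 0.109] [ -2.76572217  -0.72230504 -51.57425129  19.96301035   5.76059945
 -16.09136562]
[0.462 0.02  0.015] [ -1.14992881  12.79524452 -56.95489759   0.91808598   5.22763174
 -14.55895628]
[0.582 0.086 0.015] [ 11.26292929  21.77347239 -40.81618406   8.08402177  -5.24848444
  14.61865494]
[0.548 0.089 0.109] [ 12.43054921  11.11948566 -37.67916061  21.98002161  -5.63390824
  15.72581881]
t 17.95 pos [0.4334 0.0122 0.1001] F [-0.8  1.   0.4] w 0.0851
False
t 18.7 pos [0.462  0.0204 0.0153] F [-0.6  0.2  0.3] w 0.0855
```

View pics/scene7c.png

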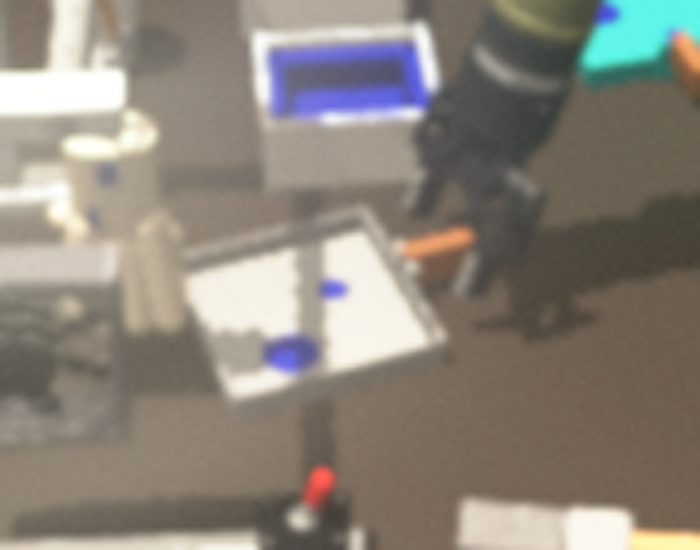

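View pics/top7c.png

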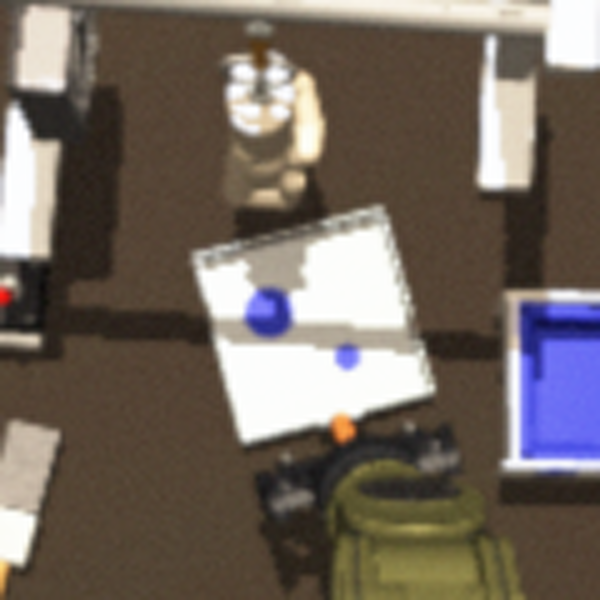

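The fingers straddle the wooden grip (scene crop (440,250), top crop (342,430)), and the fist is centred at about (.681,.078). I'll grip and slide the tray.

```bash
python3 - <<'E'
from h import *
import pickle
env.close(); s=st()
R2=tool(SY,20); f=np.array([np.cos(D(SY)),np.sin(D(SY)),0]); tcp2=np.r_[.6805,.0783,0]-.106*f+[0,0,.033]+.019*R2[:,2]
tcp2[2]=s['position'][2]
print(env.line_to(tcp2,R2,speed=.07,max_force=25)); st(); env.hold(.2); st()
for n in ['scene','top']:
    s=snap(n); save(s['frame'],n+'8'); pickle.dump(s,open(n+'8.pkl','wb'))
    a=s['frame'][150:270,150:290] if n=='scene' else s['frame'][100:220,180:300]
    save(cv2.resize(a,None,fx=5,fy=5,interpolation=cv2.INTER_CUBIC),n+'8c')
    W=world(s);X,Y,Z=W[...,0],W[...,1],W[...,2]; ok=s['z_map']>0
    m=ok&(Z>.014)&(Z<.03)&(X>.59)&(X<.78)&(Y>-.02)&(Y<.18)
    print(n,m.sum(),cv2.minAreaRect((W[m][:,:2]*1000).astype(np.float32)))
E
```

```text
t 19.45 pos [0.4621 0.0199 0.0154] F [-1.7  0.2  4.9] w 0.0129
True
t 19.77 pos [0.462  0.02   0.0154] F [-1.5  0.2  5. ] w 0.0134
t 19.98 pos [0.4621 0.02   0.0154] F [-0.8  0.5  5.5] w 0.0128
scene 82 ((617.6209716796875, 56.71331787109375), (40.054351806640625, 156.1142578125), 5.200633525848389)
top 67 ((609.9803466796875, 57.498199462890625), (51.63706970214844, 150.613525390625), 12.319046974182129)
```

View pics/scene8c.png

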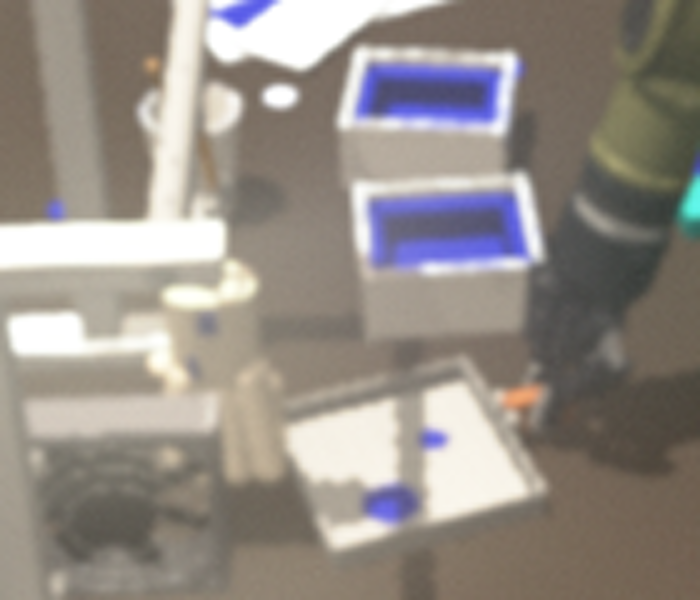

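View pics/top8c.png

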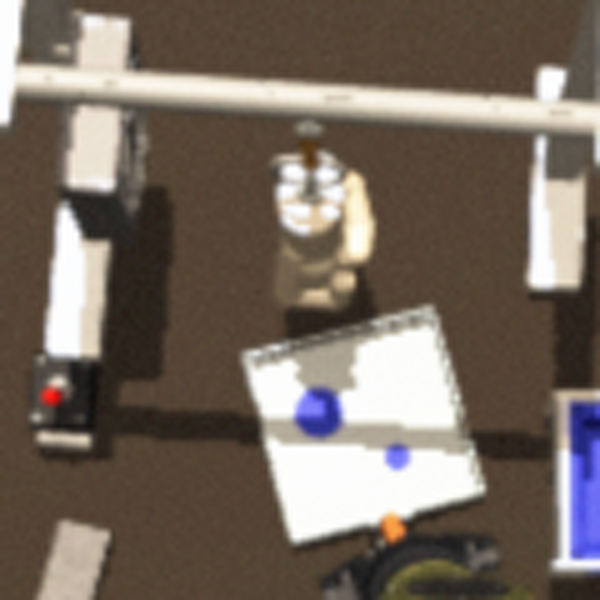

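The move stopped at once on the force limit. The tray didn't move and 5 N of upward force remains, so the fingertips probably press down since closing. I'll ease up slightly and retry gently.

```bash
python3 - <<'E'
from h import *
p=monitor.sense()['position']
for k in (.001,.002,.003):
    env.line_to(p+[0,0,k],speed=.02); env.hold(.1); s=st()
    if s['force'][2]<1.5: break
th=D(14.3); R=tool(14.3,20)
p1=s['position']+.01*np.array([np.cos(th),np.sin(th),0])
print(env.line_to(p1,R,speed=.03,max_force=30)); st()
E
```

```text
t 20.43 pos [0.4617 0.0201 0.0161] F [ 0.1  1.2 -3.4] w 0.0128
True
t 20.71 pos [0.4652 0.0211 0.0154] F [ 0.8 -0.8  0.5] w 0.013
```

```bash
python3 - <<'E'
from h import *
th=D(14.3); R=tool(14.3,20); p=monitor.sense()['position']; p[2]=.0163
d=np.array([np.cos(th),np.sin(th),0])
print(env.line_to(p,R,speed=.02)); st()
print(env.line_to(p+.03*d,R,speed=.05,max_force=50)); st()
E
```

```text
False
t 21.0 pos [0.4644 0.0209 0.0159] F [ 1.1 -0.7 -2.7] w 0.0131
False
t 21.75 pos [0.4943 0.0286 0.0162] F [ 0.6 -0.5 -3. ] w 0.0133
```

Carrying most of the tray's weight lets it slide smoothly. I'll continue to the target with the yaw change.

```bash
python3 - <<'E'
from h import *
import pickle
R2=tool(SY,20); f=np.array([np.cos(D(SY)),np.sin(D(SY)),0]); tcp2=np.r_[.6805,.0783,0]-.106*f+[0,0,.033]+.019*R2[:,2]
tcp2[2]=.0162
print(env.line_to(tcp2,R2,speed=.05,max_force=60)); st(); env.hold(.2); st()
for n in ['scene','top']:
    s=snap(n); save(s['frame'],n+'9'); pickle.dump(s,open(n+'9.pkl','wb'))
    a=s['frame'][150:270,150:290] if n=='scene' else s['frame'][100:220,180:300]
    save(cv2.resize(a,None,fx=5,fy=5,interpolation=cv2.INTER_CUBIC),n+'9c')
    W=world(s);X,Y,Z=W[...,0],W[...,1],W[...,2]; ok=s['z_map']>0
    m=ok&(Z>.004)&(Z<.028)&(X>.595)&(X<.78)&(Y>-.02)&(Y<.18)
    print(n,m.sum(),cv2.minAreaRect((W[m][:,:2]*1000).astype(np.float32)))
E
```

```text
False
t 23.98 pos [0.5812 0.0856 0.0162] F [ 0.2  0.  -4.1] w 0.0132
t 24.18 pos [0.5812 0.0856 0.0162] F [-0.9  1.1 -2.9] w 0.0131
scene 753 ((688.06787109375, 82.45611572265625), (185.20504760742188, 194.73667907714844), 0.5536041259765625)
top 633 ((689.8649291992188, 81.72264862060547), (197.46865844726562, 184.21449279785156), 88.29872131347656)
```

View pics/scene9c.png

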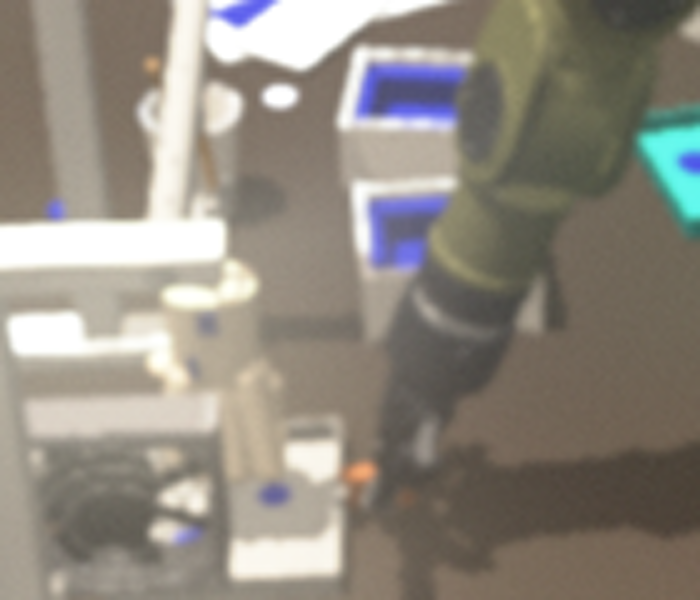

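View pics/top9c.png

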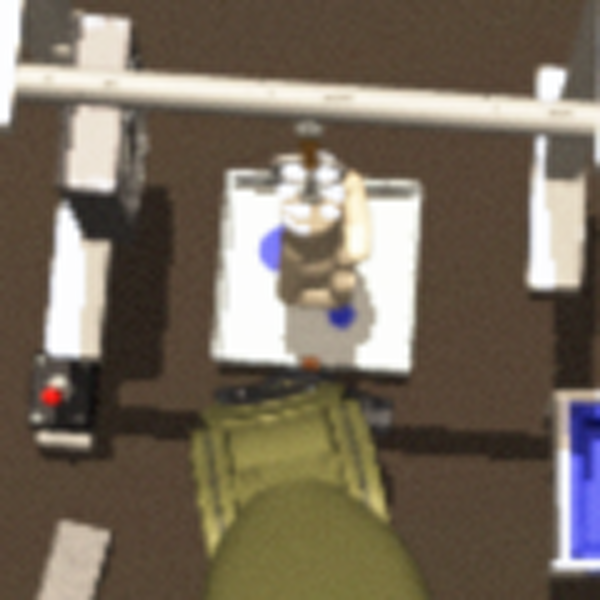

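```bash
python3 - <<'E'
from h import *
import pickle
s=monitor.sense(); p=s['position']; R2=tool(SY,20)
env.line_to(p-[0,0,.0007],R2,speed=.02); env.hold(.1); st()
env.open_gripper(); st()
print(env.line_to(p-.10*R2[:,2],R2,speed=.15,max_force=12)); st()
s=snap('top'); save(s['frame'],'topA'); pickle.dump(s,open('topA.pkl','wb'))
a=s['frame'][100:220,180:300]; save(cv2.resize(a,None,fx=5,fy=5,interpolation=cv2.INTER_CUBIC),'topAc')
K=s['camera_matrix'];Rc=s['attitude'];e=s['eye']
H=cv2.cvtColor(s['frame'],cv2.COLOR_RGB2HSV); W=world(s)
m=(s['z_map']>0)&(W[...,2]>.016)&(W[...,2]<.028)&(W[...,0]>.595)&(W[...,0]<.78)&(W[...,1]>-.01)&(W[...,1]<.165)
p=W[m]; c,q=np.cos(D(SY)),np.sin(D(SY)); L=p-seat; lx=L[:,0]*c+L[:,1]*q; ly=-L[:,0]*q+L[:,1]*c
print(len(p),'local x',np.percentile(lx,[1,5,95,99]).round(4),'y',np.percentile(ly,[1,5,95,99]).round(4), lx.min(),lx.max(),ly.min(),ly.max())
E
```

```text
t 24.63 pos [0.5813 0.0856 0.0156] F [-0.6 -0.7 -1.6] w 0.013
t 25.32 pos [0.5813 0.0856 0.0155] F [ 0.  -1.  -0.3] w 0.0857
False
t 26.15 pos [0.5468 0.0881 0.1097] F [-0.1 -0.2  0.3] w 0.0853
130 local x [-0.0778 -0.0744  0.0757  0.0765] y [-0.0743 -0.0738  0.0748  0.0751] -0.07973836838413703 0.07726095118597354 -0.07455832796629351 0.07540514669729514
```

View pics/topAc.png

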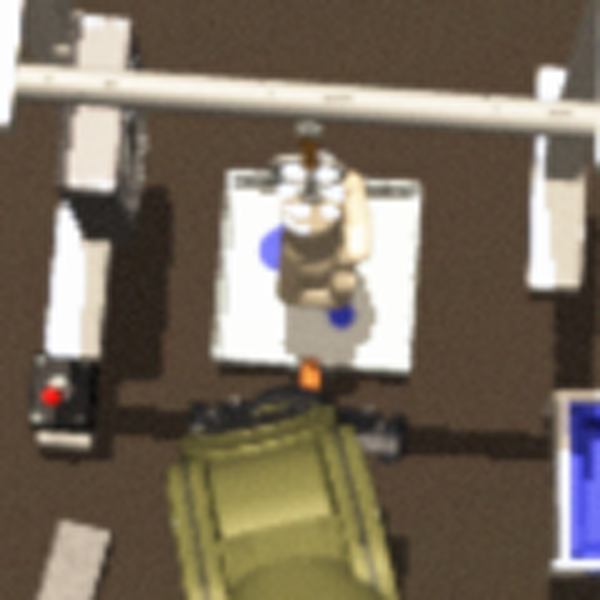

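The tray is centred under the seat to within about 1 mm (local x ±76, y ±75). Now the switch: fingers closed, pushing along the stand's +x behind the red tip.

```bash
python3 - <<'E'
from h import *
import pickle
R2=tool(SY,10); f=np.array([np.cos(D(SY)),np.sin(D(SY)),0])
tip=np.array([.570,.272,0]); z=np.array([0,0,1.])
a=tip-(.0065+.011+.022)*f
s=monitor.sense(); env.line_to(s['position']+[-.03,.02,.06],speed=.3)
env.close()
env.reach(a-.01*f+.15*z,R2); st()
print(env.line_to(a+.071*z,R2,speed=.15,max_force=8)); st()
print(env.line_to(a+.071*z+.020*f,R2,speed=.08,max_force=8)); st()
print(env.line_to(a+.071*z+.056*f,R2,speed=.03,max_force=8)); s=st()
env.line_to(s['position']-.03*f,R2,speed=.1); env.line_to(s['position']-.04*f+.08*z,R2,speed=.2); st()
for n in ['scene','top']:
    s=snap(n); save(s['frame'],n+'B'); pickle.dump(s,open(n+'B.pkl','wb'))
    c=s['frame'][210:310,130:270] if n=='scene' else s['frame'][100:220,170:290]
    save(cv2.resize(c,None,fx=5,fy=5,interpolation=cv2.INTER_CUBIC),n+'Bc')
E
```

```text
t 28.06 pos [0.5203 0.2756 0.1495] F [-0.8  0.5 -0.1] w 0.0002
False
t 28.74 pos [0.531  0.2743 0.0718] F [-0.6  0.7 -0.2] w -0.0002
False
t 29.14 pos [0.5515 0.2737 0.0716] F [-0.8  0.9 -0.4] w -0.0003
True
t 29.98 pos [0.5742 0.2715 0.0702] F [-3.  -0.1  3.6] w 0.0004
t 30.97 pos [0.5348 0.2745 0.15  ] F [ 0.4  0.4 -0.4] w -0.0001
```

View pics/sceneBc.png

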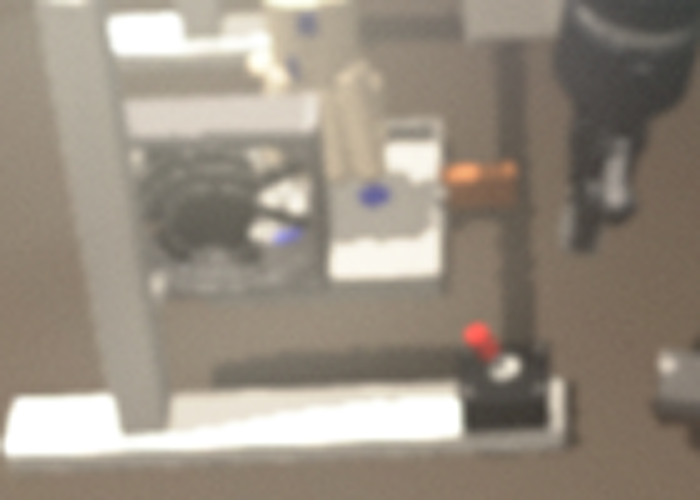

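View pics/topBc.png

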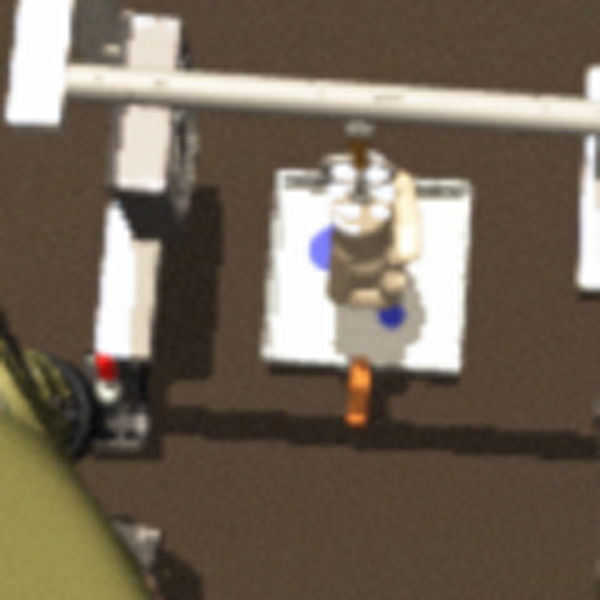

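The toggle now leans towards +x, with the red tip at scene crop (478,338). I'll check that it's fully over.

```bash
python3 - <<'E'
from h import *
import pickle
for a in ('0','B'):
  for n in ['scene','top']:
    s=pickle.load(open(n+a+'.pkl','rb')); W=world(s); H=cv2.cvtColor(s['frame'],cv2.COLOR_RGB2HSV)
    m=((H[...,0]<8)|(H[...,0]>172))&(H[...,1]>150)&(s['z_map']>0)&(W[...,0]>.52)&(W[...,0]<.65)&(W[...,1]>.24)&(W[...,1]<.3)&(W[...,2]>.066)
    p=W[m]; L=p-seat; c,q=np.cos(D(SY)),np.sin(D(SY)); lx=L[:,0]*c+L[:,1]*q; v,u=np.where(m)
    print(a,n,len(p),p.mean(0).round(4),p.min(0).round(3),p.max(0).round(3),'lx',lx.mean().round(4),'px',u.mean(),v.mean())
    print('  proj off',proj(s,[.570,.272,.081]).round(1),'on',proj(s,np.array([.570,.272,.081])+.0296*np.array([c,q,0])).round(1))
E
```

```text
0 scene 24 [0.5711 0.2738 0.0844] [0.566 0.268 0.075] [0.578 0.278 0.094] lx -0.124 px 233.29166666666666 276.6666666666667
  proj off [[233.6 277. ]] on [[223.5 277.4]]
0 top 8 [0.5676 0.2723 0.0867] [0.563 0.269 0.082] [0.571 0.277 0.089] lx -0.1274 px 190.125 178.875
  proj off [[190.5 178.6]] on [[191.3 170.7]]
B scene 13 [0.594  0.2723 0.0844] [0.589 0.268 0.079] [0.598 0.276 0.092] lx -0.1011 px 225.46153846153845 277.0769230769231
  proj off [[233.6 277. ]] on [[223.5 277.4]]
B top 13 [0.5904 0.2703 0.0792] [0.586 0.265 0.068] [0.597 0.275 0.088] lx -0.1045 px 191.15384615384616 173.23076923076923
  proj off [[190.5 178.6]] on [[191.3 170.7]]
```

The tip moved only about 23 of 30 mm, because the force stop cut the push short. I'll push again, slightly higher and with a larger force allowance.

```bash
python3 - <<'E'
from h import *
import pickle
R2=tool(SY,10); f=np.array([np.cos(D(SY)),np.sin(D(SY)),0]); z=np.array([0,0,1.])
a=np.array([.570,.272,0])-.0395*f
env.line_to(a+.076*z+.02*f,R2,speed=.2,max_force=8); st()
for k in (.040,.045,.049,.052,.055,.058,.061):
    h=env.line_to(a+.076*z+k*f,R2,speed=.03,max_force=20); env.hold(.1); s=st(); print(k,h)
    if h or s['force'][0]<-7: break
env.line_to(s['position']-.03*f,R2,speed=.1); env.line_to(s['position']-.05*f+.09*z,R2,speed=.2); st()
for n in ['scene','top']:
    s=snap(n); save(s['frame'],n+'C'); pickle.dump(s,open(n+'C.pkl','wb'))
    c=s['frame'][210:310,130:270] if n=='scene' else s['frame'][100:220,170:290]
    save(cv2.resize(c,None,fx=5,fy=5,interpolation=cv2.INTER_CUBIC),n+'Cc')
    W=world(s); H=cv2.cvtColor(s['frame'],cv2.COLOR_RGB2HSV)
    m=((H[...,0]<8)|(H[...,0]>172))&(H[...,1]>150)&(s['z_map']>0)&(W[...,0]>.52)&(W[...,0]<.65)&(W[...,1]>.24)&(W[...,1]<.3)&(W[...,2]>.066)
    v,u=np.where(m); print(n,m.sum(),W[m].mean(0).round(4),'px',u.mean(),v.mean())
E
```

```text
t 31.6 pos [0.5499 0.273  0.0751] F [-0.7  0.8  0.1] w 0.0001
t 32.52 pos [0.5702 0.2719 0.0758] F [ 0.1  0.7 -0.3] w 0.0001
0.04 False
t 32.93 pos [0.5755 0.2716 0.076 ] F [-1.1  0.2 -0.1] w -0.0001
0.045 False
t 33.32 pos [0.577  0.2713 0.0755] F [-5.7  0.5  3.2] w -0.0001
0.049 False
t 33.67 pos [0.5774 0.2712 0.0753] F [-13.    0.7   9.3] w 0.0003
0.052 False
t 34.77 pos [0.5278 0.2748 0.1649] F [ 0.2 -0.3  0.1] w 0.0001
scene 14 [0.5939 0.2729 0.0856] px 225.5 276.92857142857144
top 12 [0.5902 0.2705 0.0813] px 191.0 173.16666666666666
```

View pics/sceneCc.png

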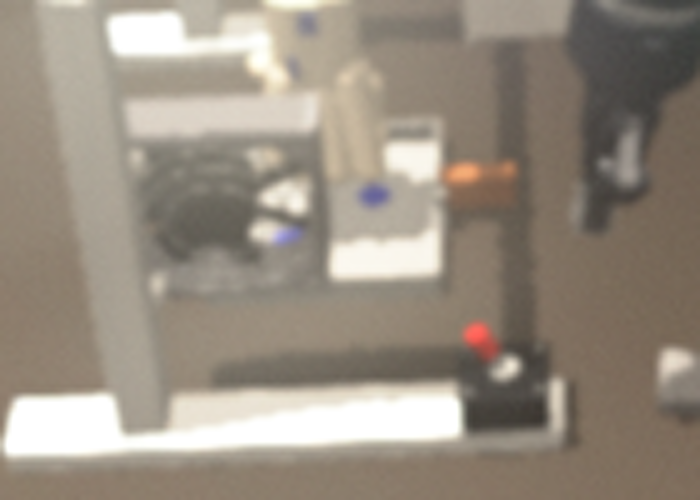

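The toggle is against a hard stop: 13 N and no movement, against about 1 N to flick it. The two contact points slope at about 28°, which matches 0.45 rad past vertical. I'll verify with a zoom, using a looser red mask.

```bash
python3 - <<'E'
from h import *
import pickle
ims=[]
f=np.array([np.cos(D(SY)),np.sin(D(SY)),0])
for a in ('0','C'):
  for n in ['scene','top']:
    s=pickle.load(open(n+a+'.pkl','rb')); F=s['frame'].astype(int)
    m=(F[...,0]-np.maximum(F[...,1],F[...,2])>40)
    r=(slice(262,292),slice(210,250)) if n=='scene' else (slice(160,190),slice(175,215))
    mm=np.zeros_like(m); mm[r]=m[r]; v,u=np.where(mm); w=(F[...,0]-F[...,1:].max(-1))[mm]
    print(a,n,mm.sum(),'centroid',(u*w).sum()/w.sum(),(v*w).sum()/w.sum(),'ext',u.min(),u.max(),v.min(),v.max())
    piv=np.array([.570,.272,.050])+.0148*f
    for t in (-.45,0,.25,.45): print('   ',t,proj(s,piv+34e-3*(np.sin(t)*f+np.cos(t)*np.array([0,0,1]))).round(1).tolist())
    ims.append(cv2.resize(s['frame'][r],(400,300),interpolation=cv2.INTER_NEAREST))
save(np.vstack([np.hstack(ims[:2]),np.hstack(ims[2:])]),'sw')
E
```

```text
0 scene 44 centroid 233.32992700729926 276.5316301703163 ext 230 236 273 281
    -0.45 [[233.6, 277.1]]
    0 [[228.6, 276.5]]
    0.25 [[225.7, 276.9]]
    0.45 [[223.6, 277.5]]
0 top 18 centroid 189.78843441466856 178.74941231781852 ext 188 192 177 181
    -0.45 [[190.5, 178.6]]
    0 [[190.7, 174.4]]
    0.25 [[191.0, 172.3]]
    0.45 [[191.3, 170.7]]
C scene 43 centroid 225.56370254810193 277.2160686427457 ext 222 229 274 281
    -0.45 [[233.6, 277.1]]
    0 [[228.6, 276.5]]
    0.25 [[225.7, 276.9]]
    0.45 [[223.6, 277.5]]
C top 21 centroid 190.53077609277432 172.73818019625335 ext 189 193 170 175
    -0.45 [[190.5, 178.6]]
    0 [[190.7, 174.4]]
    0.25 [[191.0, 172.3]]
    0.45 [[191.3, 170.7]]
```

View pics/sw.png

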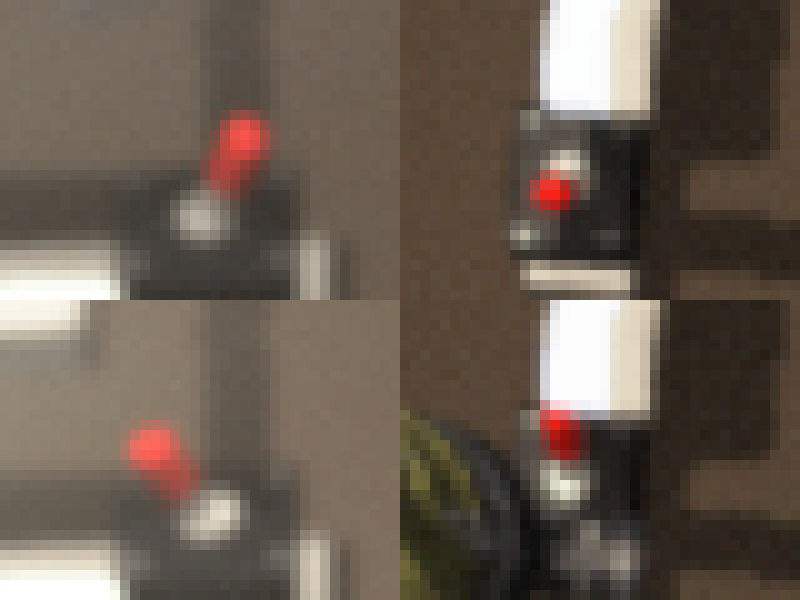

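The toggle leans at least as far to +x now as it leaned to -x at the start. In the zoom the bright end moved 9.1 px of an expected 10, and it sits on a hard stop, so it's fully on. One last overall check before handing in.

```bash
python3 - <<'E'
from h import *
import pickle
s=monitor.sense(); env.line_to(s['position']+[-.06,0,.05],speed=.2); env.hold(.3); st()
for n in ['scene','top']:
    s=snap(n); save(s['frame'],n+'D'); pickle.dump(s,open(n+'D.pkl','wb'))
    W=world(s);X,Y,Z=W[...,0],W[...,1],W[...,2]; ok=s['z_map']>0
    W0=world(pickle.load(open(n+'0.pkl','rb')))
    m=ok&(Z>.235)&(Z<.335)&(X>.63)&(X<.72)&(abs(Y-.0786)<.03); L=W[m]-seat; c,q=np.cos(D(SY)),np.sin(D(SY))
    l=np.stack([L[:,0]*c+L[:,1]*q,-L[:,0]*q+L[:,1]*c,L[:,2]],-1)*1000
    F=s['frame'][m].astype(int); br=(F[:,0]-F[:,2]>45)
    print(n,'brass (x,z):',l[br][:,[0,2]].round(0).astype(int).tolist())
    r=ok&(abs(Z-.247)<.03)&(X>.63)&(X<.72)&(abs(Y-.0786)<.03)
    for nm,(x0,x1,y0,y1) in {'tape':(.42,.58,.33,.47),'cup':(.60,.75,-.32,-.18),'brush':(.3,.52,.2,.32)}.items():
        for k,w in (('0',W0),('D',W)):
            mm=(w[...,0]>x0)&(w[...,0]<x1)&(w[...,1]>y0)&(w[...,1]<y1)&(w[...,2]>.008)&(w[...,2]<.12); print('  ',nm,k,mm.sum(),np.median(w[mm],0).round(3) if mm.any() else '')
a=snap('top')['frame'][100:180,200:280]; save(cv2.resize(a,(600,600),interpolation=cv2.INTER_CUBIC),'topDc')
E
```

```text
t 35.71 pos [0.4671 0.274  0.2125] F [ 0.8 -0.4  0. ] w -0.0
scene brass (x,z): [[-7, 40], [-7, 37], [-7, 34], [-7, 30]]
   tape 0 690 [0.505 0.413 0.047]
   tape D 685 [0.506 0.413 0.047]
   cup 0 153 [ 0.677 -0.273  0.075]
   cup D 149 [ 0.676 -0.275  0.075]
   brush 0 607 [0.412 0.282 0.019]
   brush D 595 [0.412 0.281 0.019]
top brass (x,z): [[-5, 46], [-7, 49], [-6, 48], [-5, 47], [-7, 40], [-7, 41], [-6, 39], [-6, 40], [-8, 34], [-8, 37], [-8, 36], [-8, 26], [-8, 28], [-9, 30], [-11, 25], [-10, 23], [-10, 15], [-10, 15], [-2, -23]]
   tape 0 333 [0.502 0.42  0.047]
   tape D 1 [0.577 0.378 0.009]
   cup 0 328 [ 0.699 -0.289  0.054]
   cup D 333 [ 0.7   -0.289  0.053]
   brush 0 427 [0.41  0.277 0.018]
   brush D 282 [0.432 0.268 0.019]
```

View pics/topD.png

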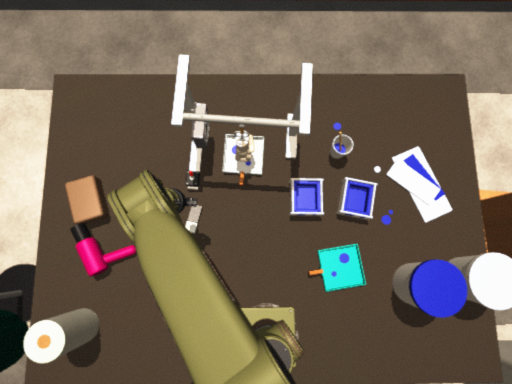

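View pics/sceneD.png

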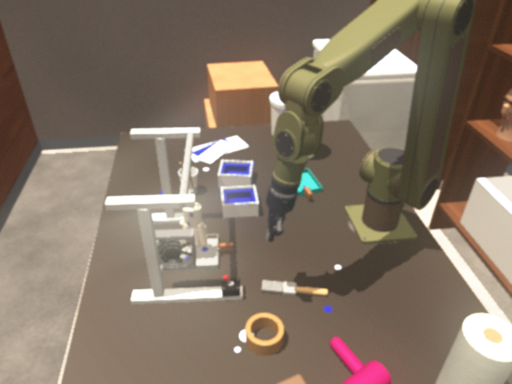

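View pics/topDc.png

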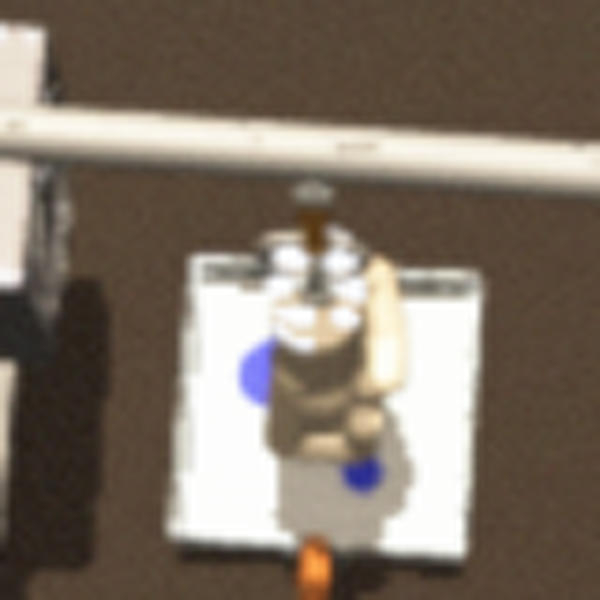

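The gate's profile (x -5 to -10 mm, z 15 to 49 mm) matches its first, shut position. The tape, cup and brush haven't moved (unobstructed scene view), and the robot is clear. I'm handing it in.

```bash
python3 -c "
from h import *
env.finish_job(); st()"
```

```text
the job is handed in; nothing more can be done
the job is handed in; nothing more can be done
```

The fist hangs in the hook with the gate shut behind it, the steel tray is under it, and the fan switch is on. I handed the job in just after 35.7 s on the robot's clock; no verdict is reported.

**What I did, in order:**
- **Fist:** I gripped it by the wrist with the tool leaned back 58° instead of about 45°, for clearance past the hook. I lifted it straight out, pushed the eye past the gate and lowered it until the hook took the load.
- **Tray:** I slid it back by its wooden grip, carrying most of its weight, so it may have lifted slightly at times. At first the move kept stopping on its force limit.
- **Switch:** I pushed the toggle over to its stop.

**Last checks:**
- **Gate:** its outline matches its first, shut position.
- **Tray:** its centre is within about 1 mm of the point under the hook.
- **Others:** the tape, cup and brush read the same as at the start in the scene view. The arm hid the tape and part of the brush in the top view.
- **Robot:** it was clear of everything, and the force reading was near zero.

**Disagreed:** the red tip's average position moved only about 23 mm, not 30 mm. I pushed again with up to 13 N and it didn't move further. The lean in the picture and the slope between the two contact points both fit fully on, so I took it as being at its stop.

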